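Balance-test grinding wheels on a knife edge and sort them

TASK

Check the loose grinding wheels on the knife-edge balance. Free its beam by pressing the lever's rubber pad down until the catch holds it, then lay each wheel in turn in the cradle, its oblong steel plate pointing along the beam, and let go: stack those that stay about level squarely one on another on the round plate by the sink, and lay those that tip the beam flat in the square grey tray, one on another if there are several. When all are sorted, press the catch's tab so that the lever springs up and locks the beam again; leave the bur block where it stands.

Things in the scene. Friction and masses are not known exactly. Their poses are not given: they have to be found in the camera images.
- wheel_1: a grinding wheel, grey disc 60 mm across, 24 mm thick, about 0.2 kg, lying flat near the left end of the worktop, alone or one on another; an oblong steel plate 42 x 14 mm is let into each face. Origin at its middle (12 mm above its support); x axis along the oblong plate, z is the wheel's axis. An off-centre mass cannot be seen: the heavy side lies towards one end or the other of the oblong plate, about 6 mm off. None if absent (3 or 4 are there)
- wheel_2: another grinding wheel, the same to look at as wheel_1; None if absent. At the start the plates point roughly left-right; the tall cabinet side (from x = 0.45, y = 0.34) stands close behind the outer pile
- wheel_3: another grinding wheel, the same to look at as wheel_1; None if absent. At the start the plates point roughly left-right; the tall cabinet side (from x = 0.45, y = 0.34) stands close behind the outer pile
- wheel_4: another grinding wheel, the same to look at as wheel_1; None if absent. At the start the plates point roughly left-right; the tall cabinet side (from x = 0.45, y = 0.34) stands close behind the outer pile
- wheel_5: another grinding wheel, the same to look at as wheel_1; None if absent. At the start the plates point roughly left-right; the tall cabinet side (from x = 0.45, y = 0.34) stands close behind the outer pile
- balance: the fixed knife-edge balance: grey base 100 mm deep (x), 206 mm long (y); origin on the worktop under the middle of the cradle, x away from the robot, y to the left along the beam. The knife edge runs along x under the cradle, 30 mm up. Lever housing, 50 mm high, from y = +66 mm; scale plate, 54 mm high, at y = -73 mm. Fingers can take a wheel in the cradle along x or y. The vibrator, 104 mm high, stands behind (x > 0.52)
- cradle (a point): middle of the cradle's floor on the beam, 40 mm above the worktop when level; a wheel's middle lies 12 mm above it. Four brass lugs 10 mm high at x, y = +-24.7 mm (balance axes) leave the wheel 1.5 mm play; between them there is room for fingers under 40 mm wide on all four sides
- beam (a joint): tilt of the beam about the knife edge, rad: 0 level, stops at +-0.15; positive lifts the +y (left) end. Locked level while the lever is up. When free, a sound wheel leaves it within 0.05; an off-centre one laid with its plate along the beam tips it beyond 0.11. It settles within a second
- lever (a joint): the lever that works the beam lock, rad: 0 up (beam locked), about 0.37 held down by the catch (beam free), stop at 0.52. A spring lifts it: press the pad until past 0.41 (6 to 12 N, the pad 25 mm down), let go, and the catch holds it
- lever_pad (a point): the middle of the top of the lever's rubber pad (44 x 34 mm), 54 mm above the worktop when up, about 23 mm lower when held down; press straight down here. It is at x = +22, y = +135 mm of the balance
- catch_tab (a point): the middle of the top of the rubber on the catch's tab (26 x 22 mm), 23 mm above the worktop, at x = -34, y = +157 mm of the balance. Pressing it straight down 7 to 10 mm (about 6 N) swings the catch off the lever, which then springs up
- stack_plate: the fixed round steel plate, 64 mm across and 8 mm high, by the near left corner of the sink, on which the sound wheels are stacked; origin on the worktop at its middle. The first wheel's middle comes to 20 mm above the worktop, each further one 24 mm higher. Between balance and plate the trimmer's table, 98 to 176 mm high, juts out to x = 0.40
- reject_tray: the loose shallow grey square tray for rejected wheels, beside the round plate: 80 x 80 mm, walls 10 mm high and 4 mm thick, floor 4 mm thick; origin at the middle of its underside. The first wheel's middle comes to 16 mm above the worktop; further ones are laid flat one on another, each 24 mm higher
- bur_block: a wooden block 34 x 70 mm with burs standing in it, 43 mm high, to be left alone; origin at the middle of its underside
- spirit_lamp: a small glass spirit lamp 64 mm across, 70 mm high, standing behind the vibrator; it plays no part; origin at the middle of its underside
Things that resemble listed ones, but are neither listed nor needed, are in the scene too. What is shaped like the wheel_2 but red is not meant.

How it is judged:
On the way, in this order (a step that is already met when the one before it is completed fails the run):
1. the lever is down, held by the catch alone, and the beam is free (value of joint lever above 0.3 rad and contact force between the fingers and balance below 0.2 N), for 0.3 s.
2. a wheel lies let go in the cradle on the free beam (contact force between beam and anything else above 1 N and value of joint lever above 0.3 rad and contact force between the fingers and balance below 0.1 N and contact force between the fingers and wheel_1 below 0.1 N and contact force between the fingers and wheel_2 below 0.1 N and contact force between the fingers and wheel_3 below 0.1 N and contact force between the fingers and wheel_4 below 0.1 N and contact force between the fingers and wheel_5 below 0.1 N), for 0.4 s.
3. all wheels are sorted, sound ones stacked and off-centre ones in the tray, with the beam still free (((distance between wheel_1 and core_1 below 0.008 m and (horizontal distance between wheel_1 and stack_plate below 0.01 m and angle between the z axis of wheel_1 and the z axis of stack_plate, either way round below 0.08 rad and linear speed of wheel_1 below 0.02 m/s)) or (distance between wheel_1 and core_1 above 0.008 m and (x of wheel_1 in the frame of reject_tray between -0.022 and 0.022 m and y of wheel_1 in the frame of reject_tray between -0.022 and 0.022 m and z of wheel_1 in the frame of reject_tray between 0.008 and 0.1 m and angle between the z axis of wheel_1 and the z axis of reject_tray, either way round below 0.2 rad and linear speed of wheel_1 below 0.02 m/s))) and ((distance between wheel_2 and core_2 below 0.008 m and (horizontal distance between wheel_2 and stack_plate below 0.01 m and angle between the z axis of wheel_2 and the z axis of stack_plate, either way round below 0.08 rad and linear speed of wheel_2 below 0.02 m/s)) or (distance between wheel_2 and core_2 above 0.008 m and (x of wheel_2 in the frame of reject_tray between -0.022 and 0.022 m and y of wheel_2 in the frame of reject_tray between -0.022 and 0.022 m and z of wheel_2 in the frame of reject_tray between 0.008 and 0.1 m and angle between the z axis of wheel_2 and the z axis of reject_tray, either way round below 0.2 rad and linear speed of wheel_2 below 0.02 m/s))) and ((distance between wheel_3 and core_3 below 0.008 m and (horizontal distance between wheel_3 and stack_plate below 0.01 m and angle between the z axis of wheel_3 and the z axis of stack_plate, either way round below 0.08 rad and linear speed of wheel_3 below 0.02 m/s)) or (distance between wheel_3 and core_3 above 0.008 m and (x of wheel_3 in the frame of reject_tray between -0.022 and 0.022 m and y of wheel_3 in the frame of reject_tray between -0.022 and 0.022 m and z of wheel_3 in the frame of reject_tray between 0.008 and 0.1 m and angle between the z axis of wheel_3 and the z axis of reject_tray, either way round below 0.2 rad and linear speed of wheel_3 below 0.02 m/s))) and ((distance between wheel_4 and core_4 below 0.008 m and (horizontal distance between wheel_4 and stack_plate below 0.01 m and angle between the z axis of wheel_4 and the z axis of stack_plate, either way round below 0.08 rad and linear speed of wheel_4 below 0.02 m/s)) or (distance between wheel_4 and core_4 above 0.008 m and (x of wheel_4 in the frame of reject_tray between -0.022 and 0.022 m and y of wheel_4 in the frame of reject_tray between -0.022 and 0.022 m and z of wheel_4 in the frame of reject_tray between 0.008 and 0.1 m and angle between the z axis of wheel_4 and the z axis of reject_tray, either way round below 0.2 rad and linear speed of wheel_4 below 0.02 m/s))) and ((distance between wheel_5 and core_5 below 0.008 m and (horizontal distance between wheel_5 and stack_plate below 0.01 m and angle between the z axis of wheel_5 and the z axis of stack_plate, either way round below 0.08 rad and linear speed of wheel_5 below 0.02 m/s)) or (distance between wheel_5 and core_5 above 0.008 m and (x of wheel_5 in the frame of reject_tray between -0.022 and 0.022 m and y of wheel_5 in the frame of reject_tray between -0.022 and 0.022 m and z of wheel_5 in the frame of reject_tray between 0.008 and 0.1 m and angle between the z axis of wheel_5 and the z axis of reject_tray, either way round below 0.2 rad and linear speed of wheel_5 below 0.02 m/s))) and value of joint lever above 0.3 rad), for 0.3 s.
At the end, for the whole second after the job is handed in: sound wheels flat in one column on the round plate, each within 10 mm of its axis and 0.08 rad of level; off-centre wheels flat in the square tray (one on another), within 22 mm of its middle along either side; all at rest; lever up again (below 0.05 rad) (((distance between wheel_1 and core_1 below 0.008 m and (horizontal distance between wheel_1 and stack_plate below 0.01 m and angle between the z axis of wheel_1 and the z axis of stack_plate, either way round below 0.08 rad and linear speed of wheel_1 below 0.02 m/s)) or (distance between wheel_1 and core_1 above 0.008 m and (x of wheel_1 in the frame of reject_tray between -0.022 and 0.022 m and y of wheel_1 in the frame of reject_tray between -0.022 and 0.022 m and z of wheel_1 in the frame of reject_tray between 0.008 and 0.1 m and angle between the z axis of wheel_1 and the z axis of reject_tray, either way round below 0.2 rad and linear speed of wheel_1 below 0.02 m/s))) and ((distance between wheel_2 and core_2 below 0.008 m and (horizontal distance between wheel_2 and stack_plate below 0.01 m and angle between the z axis of wheel_2 and the z axis of stack_plate, either way round below 0.08 rad and linear speed of wheel_2 below 0.02 m/s)) or (distance between wheel_2 and core_2 above 0.008 m and (x of wheel_2 in the frame of reject_tray between -0.022 and 0.022 m and y of wheel_2 in the frame of reject_tray between -0.022 and 0.022 m and z of wheel_2 in the frame of reject_tray between 0.008 and 0.1 m and angle between the z axis of wheel_2 and the z axis of reject_tray, either way round below 0.2 rad and linear speed of wheel_2 below 0.02 m/s))) and ((distance between wheel_3 and core_3 below 0.008 m and (horizontal distance between wheel_3 and stack_plate below 0.01 m and angle between the z axis of wheel_3 and the z axis of stack_plate, either way round below 0.08 rad and linear speed of wheel_3 below 0.02 m/s)) or (distance between wheel_3 and core_3 above 0.008 m and (x of wheel_3 in the frame of reject_tray between -0.022 and 0.022 m and y of wheel_3 in the frame of reject_tray between -0.022 and 0.022 m and z of wheel_3 in the frame of reject_tray between 0.008 and 0.1 m and angle between the z axis of wheel_3 and the z axis of reject_tray, either way round below 0.2 rad and linear speed of wheel_3 below 0.02 m/s))) and ((distance between wheel_4 and core_4 below 0.008 m and (horizontal distance between wheel_4 and stack_plate below 0.01 m and angle between the z axis of wheel_4 and the z axis of stack_plate, either way round below 0.08 rad and linear speed of wheel_4 below 0.02 m/s)) or (distance between wheel_4 and core_4 above 0.008 m and (x of wheel_4 in the frame of reject_tray between -0.022 and 0.022 m and y of wheel_4 in the frame of reject_tray between -0.022 and 0.022 m and z of wheel_4 in the frame of reject_tray between 0.008 and 0.1 m and angle between the z axis of wheel_4 and the z axis of reject_tray, either way round below 0.2 rad and linear speed of wheel_4 below 0.02 m/s))) and ((distance between wheel_5 and core_5 below 0.008 m and (horizontal distance between wheel_5 and stack_plate below 0.01 m and angle between the z axis of wheel_5 and the z axis of stack_plate, either way round below 0.08 rad and linear speed of wheel_5 below 0.02 m/s)) or (distance between wheel_5 and core_5 above 0.008 m and (x of wheel_5 in the frame of reject_tray between -0.022 and 0.022 m and y of wheel_5 in the frame of reject_tray between -0.022 and 0.022 m and z of wheel_5 in the frame of reject_tray between 0.008 and 0.1 m and angle between the z axis of wheel_5 and the z axis of reject_tray, either way round below 0.2 rad and linear speed of wheel_5 below 0.02 m/s))) and value of joint lever below 0.05 rad); the robot touches nothing.
It fails at once if the bur block is shifted by more than 4 cm or knocked over (distance of bur_block from where it was at the start of the episode above 0.04 m or angle between bur_block's own z axis and vertical above 0.6 rad).
Of wheel_3, wheel_4, wheel_5 only 1 to 2 are there at a start; the rules pass over those that are not, and their reading is None.
At some moment in a run one of spirit_lamp may be knocked a few centimetres aside while the robot is not near it.
Once in a run the grip may slacken for a moment while it holds something.
It also fails if it takes over 210 s, if anything falls off the work surface, if the arm or the gripper's body presses on something with over 40 N, if the wrist force passes 120 N, or if a joint passes its speed limit or range.

ROBOT

A 7-joint arm with a two-finger parallel gripper is mounted at the origin on a cart in front of the work surface, level with it; the furniture and walls round the work are solid. World frame = base frame: x ahead of the robot, y to its left, z up, the work surface at z = 0. Lengths are in m, angles in rad, forces in N, time in s.
With the tool pointing down it reaches from about 0.425 to 0.925 m from the base axis. Payload 6.8 kg.
Tool frame: the origin (TCP) lies between the finger pads; the fingertips stand 11 mm ahead of it and the grasp point (between the pads) lies 8 mm behind it; z points along the fingers, y is the line along which they close (so a half turn about z gives the same grasp; the last joint's range is limited). The gripper opens to 85 mm and grips with 20 to 120 N. Pads are 22 mm wide; open, the fingers measure 114 mm over their backs; the gripper's body (76 mm by 85 mm) begins 54 mm behind the grasp point. The pads swing forward as they close: fully open they stand 13 mm farther back than shut.
Start: joints at [1.009, 0.477, 0.022, 1.555, -0.011, 1.109, -0.083], TCP at [0.296, -0.607, 0.242] pointing down, gripper open.
Joint ranges: [-2.96, 2.96], [-0.34, 2.1], [-1.41, 1.46], [0.24, 2.44], [-1.37, 4.51], [0.17, 1.92], [-2.96, 2.96]. Speed limits (rad/s): [2.39, 2.39, 3.14, 3.14, 3.14, 3.14, 3.14].

INTERFACE

Orientations are given as a rotation vector (axis times angle).
In Python, from bench import r gives the robot as it stands.
- The arm moves only by the tool send_rows, never from a script. Its argument "deltas" is a list of rows, each an object of numbers: "dx", "dy", "dz": the shift along the world's x, y, z in mm; "rx", "ry", "rz": the turn, a rotation vector about the world's x, y, z in degrees. A call has 1 to 5 rows; each row is the pose to reach, as a shift and turn from the pose commanded when the call began; what a row does not reach only later rows make up. A row lasts 1/12 s, in which the tool goes at most 41.7 mm and 7.16 degrees, less where a joint would pass 70% of its speed; a pose out of reach is approached as far as the arm can. A call with a gripper value outside its range is refused whole. "jaw" is the finger opening in mm, from 0 to 85.4, set as the call begins (left out, the last holds). The fingers move at their own pace and stop on an object; "newtons" is the grip in N (left out, the last holds). Time passes only in rows, so rows that repeat a pose let the fingers close. It gives the time, the measured TCP pose, the force, the opening and the grip force at its end, in the units of the state.
- r.get_obs(): the state, without advancing time (a new reading comes with each control period).
- r.grab_frame(name): name is "side" or "top" or "wrist"; returns a dict with "frame" (480x640x3 uint8, blue, green, red), "z_map" (480x640 float32, m along the optical axis (not along the pixel's ray), 0 where there is no reading), "vertical_fov" (degrees; the focal length in pixels is half the picture's height over the tangent of half this angle, whatever the lens; pixels are square), "cx", "cy" (the principal point, pixels), "xyz" and "orientation" of the camera in the world. Camera axes: x right, y down, z forward; pixel columns grow to the right and rows downward; lengths in m; the calibration is good to about 2 mm. A picture is of the moment at which its call begins.
- r.hand_in(): hands the job in; it is judged then, once.
The state is a dict: "clock": time; "joints": joint angles; "qvel": joint speeds; "tau": joint torques, N m; "tcp_pos": TCP position; "orientation": TCP orientation; "contact_force": force on the tool from outside, world axes, zero at the start; "moment": the same for the moment, N m; "grip_width": finger opening in m; "gripper_force": force on a finger pad.
Only numpy, scipy, OpenCV 4.12 (cv2) and the standard library are available. Lean on these libraries where they do the work, as an engineer would, in place of code of your own. Each camera call takes 0.05 s, during which the arm holds its last target. There are 200 camera calls.

## Working session

There is one attempt and no reset: what is moved stays moved. The work goes in short steps, Python scripts to look and compute and a tool call to move; the robot and the scene stay as the last step left them, time stands still between calls to the robot, and variables do not carry over. Pictures are saved under pics/ and viewed, at most 14 in all, crops included, and the job is handed in when it is done.

Besides the shell and the picture viewer there is one more tool, called after ">>>" by a JSON object that holds its "name" and its "arguments". send_rows: Moves the arm, as the interface text tells. Its arguments: {"type":"object","properties":{"deltas":{"type":"array","items":{"type":"object","properties":{"dx":{"type":"number"},"dy":{"type":"number"},"dz":{"type":"number"},"rx":{"type":"number"},"ry":{"type":"number"},"rz":{"type":"number"}}}},"jaw":{"type":"number"},"newtons":{"type":"number"}},"required":["deltas"]}

```bash
ls; mkdir -p pics
cat > h.py <<'E'
import numpy as np, cv2
from scipy.spatial.transform import Rotation as R
from bench import r
def cam(n):
    f=r.grab_frame(n); f['f']=240/np.tan(np.radians(f['vertical_fov'])/2)
    o=np.array(f['orientation'],float)
    f['R']=R.from_rotvec(o).as_matrix() if o.shape==(3,) else o
    f['t']=np.array(f['xyz'])
    return f
def pts(f):
    v,u=np.mgrid[0:480,0:640]; z=f['z_map']
    c=np.stack([(u-f['cx'])/f['f']*z,(v-f['cy'])/f['f']*z,z],-1)
    return c@f['R'].T+f['t']
def ray(f,u,v,h):
    d=f['R']@np.array([(u-f['cx'])/f['f'],(v-f['cy'])/f['f'],1]); s=(h-f['t'][2])/d[2]
    return f['t']+s*d
def proj(f,p):
    c=f['R'].T@(np.array(p)-f['t']); return c[:2]/c[2]*f['f']+[f['cx'],f['cy']]
E
python3 - <<'E'
from h import *
import pickle
print(r.get_obs())
D={}
for n in('side','top','wrist'):
    f=cam(n); D[n]=f; cv2.imwrite(f'pics/{n}0.png',f['frame'])
    print(n,f['t'],f['R'].round(3).tolist(),f['f'],f['cx'],f['cy'],(f['z_map']>0).mean())
pickle.dump(D,open('d0.pkl','wb'))
E
```

```text
pics
{'clock': 0.0, 'joints': array([ 1.00891981,  0.47782755,  0.02231813,  1.55648946, -0.01149836,
        1.10931735, -0.08312513]), 'qvel': array([-7.88688698e-04,  7.49882289e-04, -1.17322470e-03,  4.41977712e-04,
       -1.54186764e-03,  8.62129661e-05,  6.83664986e-05]), 'tau': array([-7.50286254e-04, -5.96461880e+01,  1.60727162e+00, -2.81200951e+01,
        1.22983221e-02,  9.36351222e-03, -3.60451270e-05]), 'tcp_pos': array([ 0.29562909, -0.60615068,  0.24129085]), 'orientation': array([-3.05928857e+00, -7.06303575e-01,  8.81611872e-04]), 'contact_force': array([ 0.13596541, -0.21062236,  0.15328495]), 'moment': array([-0.00619363,  0.0151145 , -0.03778469]), 'gripper_force': 0.0, 'grip_width': 0.08576426670502359}
side [-0.2886556   0.89817527  0.68154191] [[-0.738, -0.303, 0.602], [-0.674, 0.331, -0.66], [0.001, -0.894, -0.448]] 588.4650296137582 322.1196935507108 239.9249303537588 0.995947265625
top [ 0.33938268 -0.0262898   1.22668332] [[0.003, -0.983, 0.186], [-1.0, -0.0, 0.012], [-0.012, -0.186, -0.982]] 476.0275428208525 321.8386924197938 241.52743887910324 0.995849609375
wrist [ 0.36328515 -0.57446113  0.37435894] [[0.437, -0.859, -0.266], [-0.899, -0.418, -0.129], [-0.0, 0.296, -0.955]] 349.5407207262116 319.0155801208478 239.4977332246294 0.9960481770833334
```

View pics/top0.png

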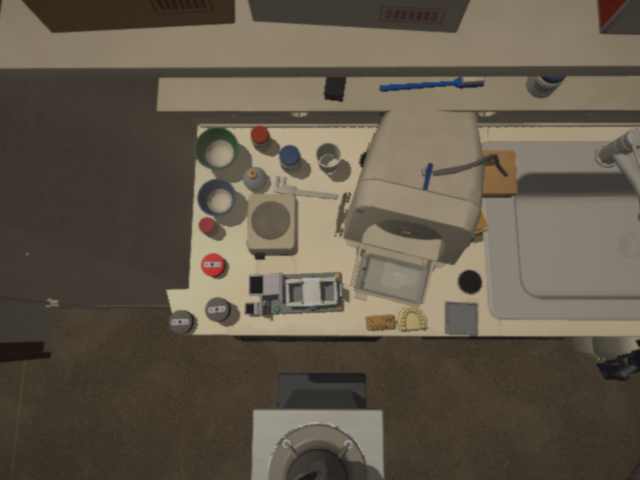

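View pics/side0.png

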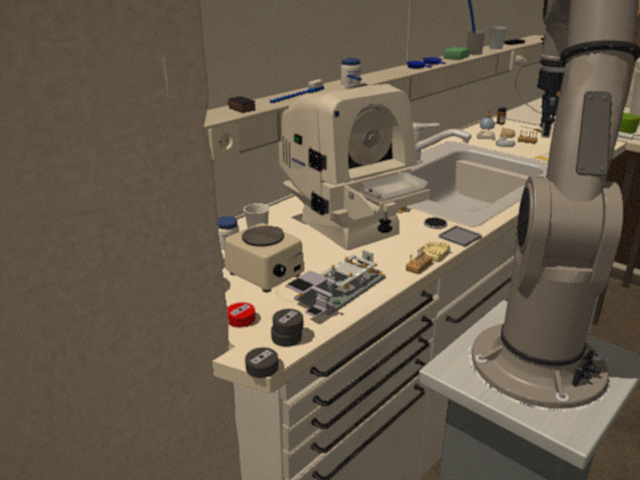

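Run:
```python
from h import *
import pickle
D=pickle.load(open('d0.pkl','rb'));f=D['top'];P=pts(f)
for u,v in [(218,309),(180,322),(213,265),(470,281),(461,318),(461,305),(312,292),(297,292),(330,292),(260,284),(268,300),(252,309),(380,322),(270,220),(240,330)]: print((u,v),P[v,u].round(4), f['frame'][v,u])
# height map crops
H=P[...,2]
for n,x0,x1,y0,y1,h0,h1 in [('A',.38,.50,.17,.25,.03,.09),('B',.36,.48,.25,.36,.008,.09),('plate',.4,.55,-.45,-.3,.004,.03),('tray',.33,.47,-.40,-.25,.002,.03),('sink/any',.35,.5,-.16,.2,.03,.3)]:
    m=(P[...,0]>x0)&(P[...,0]<x1)&(P[...,1]>y0)&(P[...,1]<y1)&(H>h0)&(H<h1)
    q=P[m]; print(n,len(q),q.mean(0).round(4),np.median(q,0).round(4),q.min(0).round(3),q.max(0).round(3))
big=cv2.resize(f['frame'][235:350,160:360],None,fx=4,fy=4,interpolation=cv2.INTER_CUBIC)
cv2.imwrite('pics/left1.png',big)
big=cv2.resize(f['frame'][240:350,340:500],None,fx=4,fy=4,interpolation=cv2.INTER_CUBIC)
cv2.imwrite('pics/right1.png',big)
```

```text
(218, 309) [0.3934 0.2431 0.0506] [110 112 119]
(180, 322) [0.3621 0.3429 0.0246] [72 73 78]
(213, 265) [0.5056 0.2662 0.0268] [112 115 124]
(470, 281) [ 0.4677 -0.3901  0.0073] [29 31 33]
(461, 318) [ 0.3742 -0.3624  0.0069] [90 93 96]
(461, 305) [ 0.4069 -0.365   0.0037] [90 92 96]
(312, 292) [0.4364 0.0129 0.0384] [146 162 166]
(297, 292) [0.4389 0.0523 0.0072] [90 99 99]
(330, 292) [ 0.4391 -0.0321  0.0067] [ 92 101 100]
(260, 284) [0.4548 0.1412 0.0525] [30 32 32]
(268, 300) [0.418  0.1254 0.0128] [48 52 52]
(252, 309) [0.3949 0.1641 0.0216] [30 31 33]
(380, 322) [ 0.3635 -0.1568  0.0199] [ 59  99 132]
(270, 220) [0.6047 0.1136 0.1053] [74 88 96]
(240, 330) [0.343  0.1963 0.0006] [132 160 175]
A 229 [0.4047 0.2292 0.0474] [0.4008 0.2341 0.0479] [0.381 0.17  0.031] [0.495 0.25  0.055]
B 565 [0.4035 0.3098 0.0382] [0.3886 0.3294 0.0429] [0.362 0.25  0.008] [0.48  0.36  0.088]
plate 909 [ 0.46   -0.3923  0.0073] [ 0.4601 -0.3914  0.0069] [ 0.401 -0.45   0.004] [ 0.549 -0.301  0.017]
tray 1640 [ 0.3911 -0.3431  0.0069] [ 0.3844 -0.3519  0.0053] [ 0.332 -0.4    0.002] [ 0.47 -0.25  0.03]
sink/any 3212 [ 0.4479 -0.0117  0.0978] [ 0.449  -0.0046  0.0537] [ 0.353 -0.16   0.03 ] [0.5   0.172 0.192]
```

View pics/left1.png

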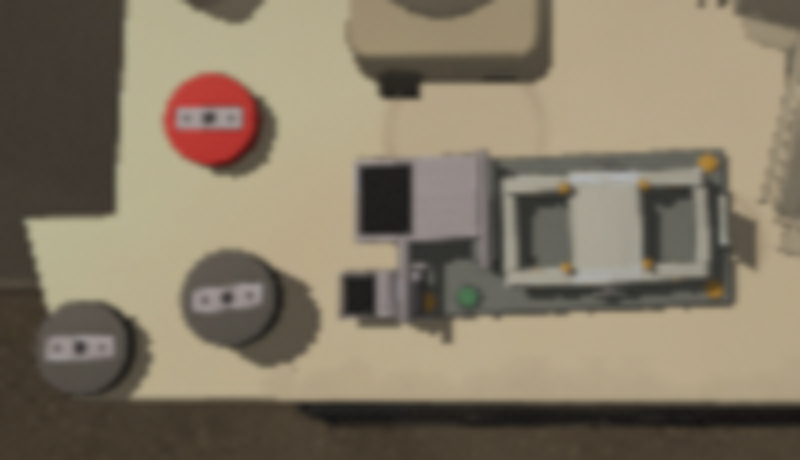

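View pics/right1.png

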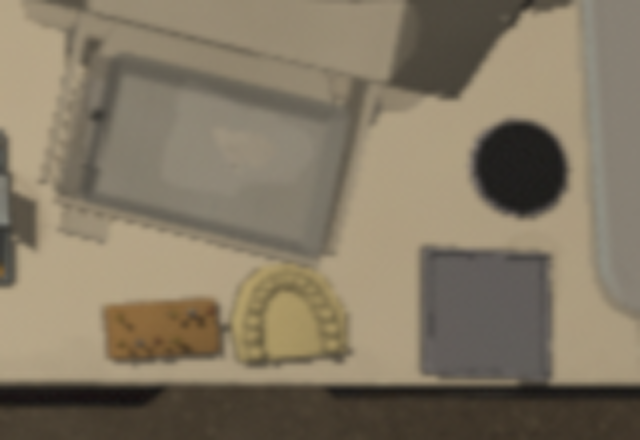

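```bash
cat >> h.py <<'E'
def blob(f,mask,near,h):
    """contour nearest to pixel `near`: centre on plane h, min-area rect in world (size, angle deg)"""
    cs,_=cv2.findContours(mask.astype(np.uint8),cv2.RETR_EXTERNAL,cv2.CHAIN_APPROX_NONE)
    cs=[c for c in cs if cv2.contourArea(c)>25]
    c=min(cs,key=lambda c:-cv2.pointPolygonTest(c,(float(near[0]),float(near[1])),True))
    w=np.array([ray(f,*p[0],h)[:2] for p in c]).astype(np.float32)*1000
    (cx,cy),(a,b),th=cv2.minAreaRect(w)
    if a<b: a,b,th=b,a,th-90
    th=(th+90)%180-90
    e=cv2.fitEllipse(w) if len(w)>5 else None
    return dict(rect=(round(cx,1),round(cy,1)),size=(round(a,1),round(b,1)),ang=round(th,1),ell=np.round(e[0],1).tolist()+np.round(e[1],1).tolist() if e else None)
E
python3 - <<'E'
from h import *
import pickle
D=pickle.load(open('d0.pkl','rb'));f=D['top'];P=pts(f);H=P[...,2]
im=f['frame'].astype(int);g=im.max(2)
# trimmer heights
for y0 in np.arange(-.5,.1,.05):
    for x0,x1 in((.3,.4),(.4,.46),(.46,.52),(.52,.6)):
        m=(P[...,0]>x0)&(P[...,0]<x1)&(P[...,1]>y0)&(P[...,1]<y0+.05)
        print(round(H[m].max(),2) if m.any() else None,end=' ')
    print(round(y0,2))
def loc(u,v,rad):
    m=np.zeros(g.shape,bool);m[v-rad:v+rad+1,u-rad:u+rad+1]=1;return m
bl=lambda a:cv2.morphologyEx(a.astype(np.uint8),cv2.MORPH_CLOSE,np.ones((3,3)))
for n,uv,h in(('A',(218,309),.048),('B',(180,322),.024)):
    m=loc(*uv,18)&(H>h-.009)&(H<h+.012); print(n,'disc',blob(f,bl(m),uv,h))
    m=loc(*uv,9)&(g>90); print(n,'oblong',blob(f,bl(m),uv,h))
uv=(470,282);print('plate',blob(f,bl(loc(*uv,18)&(g<70)),uv,.008))
uv=(461,318);print('tray',blob(f,bl(loc(*uv,22)&(np.ptp(im,axis=2)<16)&(g<125)),uv,.008))
uv=(256,285);print('pad',blob(f,bl(loc(*uv,12)&(g<50)),uv,.054))
uv=(250,309);print('tab',blob(f,bl(loc(*uv,6)&(g<55)),uv,.023))
uv=(312,292);print('cradle',blob(f,bl(loc(*uv,16)&(H>.033)&(H<.046)),uv,.04))
o=(im[...,2]-im[...,0]>60)
cs,_=cv2.findContours((o&loc(312,292,30)).astype(np.uint8),cv2.RETR_EXTERNAL,cv2.CHAIN_APPROX_NONE)
for c in cs:
    q=c[:,0].mean(0);print('brass',q.round(1),ray(f,*q,.05).round(4))
E
```

```text
0.01 0.01 0.01 0.01 -0.5
0.01 0.01 0.01 0.06 -0.45
0.02 0.02 0.02 0.06 -0.4
0.02 0.01 0.34 0.37 -0.35
0.03 0.17 0.36 0.38 -0.3
0.19 0.19 0.31 0.41 -0.25
0.05 0.19 0.2 0.41 -0.2
0.05 0.19 0.19 0.38 -0.15
0.02 0.19 0.18 0.37 -0.1
1.23 0.05 0.05 0.26 -0.05
0.03 0.06 0.05 0.01 -0.0
0.02 0.06 0.06 0.11 0.05
A disc {'rect': (393.6, 247.5), 'size': (58.9, 56.8), 'ang': 2.3, 'ell': [393.5, 247.5, 57.9, 58.4]}
A oblong {'rect': (400.1, 245.3), 'size': (42.1, 32.4), 'ang': -87.7, 'ell': [398.7, 249.4, 32.8, 46.6]}
B disc {'rect': (363.5, 343.3), 'size': (60.5, 56.8), 'ang': -89.8, 'ell': [363.4, 343.6, 57.8, 59.4]}
B oblong {'rect': (369.6, 343.4), 'size': (46.0, 29.7), 'ang': -89.9, 'ell': [368.7, 346.2, 33.0, 48.7]}
plate {'rect': (465.5, -388.5), 'size': (56.8, 53.4), 'ang': -2.9, 'ell': [466.3, -388.9, 54.1, 55.4]}
tray {'rect': (368.3, -359.4), 'size': (109.9, 92.0), 'ang': -89.8, 'ell': [365.3, -361.1, 95.9, 115.6]}
pad {'rect': (453.4, 150.9), 'size': (37.7, 24.8), 'ang': 1.5, 'ell': [453.4, 150.9, 28.7, 45.3]}
tab {'rect': (396.1, 170.2), 'size': (17.8, 12.6), 'ang': 1.7, 'ell': [396.1, 170.2, 14.7, 21.5]}
cradle {'rect': (438.9, 13.0), 'size': (80.1, 69.6), 'ang': -89.9, 'ell': [438.2, 12.5, 73.7, 96.8]}
brass [338.  307.5] [ 0.3977 -0.0514  0.05  ]
brass [301.  301.5] [0.4121 0.0394 0.05  ]
brass [321.5 300.5] [ 0.4147 -0.011   0.05  ]
brass [300.5 281.5] [0.4614 0.0412 0.05  ]
brass [320.3 280.7] [ 0.4635 -0.0079  0.05  ]
brass [336.5 275.2] [ 0.4772 -0.048   0.05  ]
```

>>> {"name": "send_rows", "arguments": {"deltas": [{"dz": 40}, {"dx": 20, "dy": 30, "dz": 70}, {"dx": 40, "dy": 60, "dz": 90}, {"dx": 60, "dy": 95, "dz": 100, "rz": 7}, {"dx": 80, "dy": 130, "dz": 100, "rz": 14}]}}

```text
$.deltas[0]: bad value
```

>>> {"name": "send_rows", "arguments": {"deltas": [{"dx": 0, "dy": 0, "dz": 40, "rx": 0, "ry": 0, "rz": 0}, {"dx": 20, "dy": 20, "dz": 65, "rx": 0, "ry": 0, "rz": 4}, {"dx": 40, "dy": 45, "dz": 85, "rx": 0, "ry": 0, "rz": 8}, {"dx": 60, "dy": 75, "dz": 95, "rx": 0, "ry": 0, "rz": 14}, {"dx": 80, "dy": 110, "dz": 95, "rx": 0, "ry": 0, "rz": 20}]}}

```text
clock: 0.57
tcp_pos: [0.377, -0.4973, 0.3402]
orientation: [2.885, 1.23, 0.002]
contact_force: [1.4, -0.4, 0.1]
grip_width: 0.0855
gripper_force: 0.0
```

>>> {"name": "send_rows", "arguments": {"deltas": [{"dx": 5, "dy": 40, "dz": 0, "rx": 0, "ry": 0, "rz": 6}, {"dx": 12, "dy": 80, "dz": 0, "rx": 0, "ry": 0, "rz": 12}, {"dx": 20, "dy": 120, "dz": 0, "rx": 0, "ry": 0, "rz": 18}, {"dx": 30, "dy": 160, "dz": 0, "rx": 0, "ry": 0, "rz": 24}, {"dx": 40, "dy": 200, "dz": 0, "rx": 0, "ry": 0, "rz": 30}]}}

```text
clock: 0.98
tcp_pos: [0.4157, -0.2947, 0.3372]
orientation: [2.471, 1.94, -0.001]
contact_force: [0.7, 0.3, 0.3]
grip_width: 0.0854
gripper_force: 0.0
```

>>> {"name": "send_rows", "arguments": {"deltas": [{"dx": 5, "dy": 40, "dz": 0, "rx": 0, "ry": 0, "rz": 4}, {"dx": 10, "dy": 80, "dz": 0, "rx": 0, "ry": 0, "rz": 8}, {"dx": 10, "dy": 120, "dz": 0, "rx": 0, "ry": 0, "rz": 12}, {"dx": 10, "dy": 160, "dz": 0, "rx": 0, "ry": 0, "rz": 16}, {"dx": 10, "dy": 200, "dz": 0, "rx": 0, "ry": 0, "rz": 17}]}}

```text
clock: 1.4
tcp_pos: [0.4253, -0.0948, 0.3372]
orientation: [2.158, 2.283, -0.0]
contact_force: [0.7, 0.6, 1.0]
grip_width: 0.0853
gripper_force: 0.0
```

>>> {"name": "send_rows", "arguments": {"deltas": [{"dx": 0, "dy": 40, "dz": -10, "rx": 0, "ry": 0, "rz": 0}, {"dx": 0, "dy": 80, "dz": -20, "rx": 0, "ry": 0, "rz": 0}, {"dx": 0, "dy": 120, "dz": -30, "rx": 0, "ry": 0, "rz": 0}, {"dx": 0, "dy": 160, "dz": -40, "rx": 0, "ry": 0, "rz": 0}, {"dx": 0, "dy": 195, "dz": -60, "rx": 0, "ry": 0, "rz": 0}], "jaw": 0}}

```text
clock: 1.82
tcp_pos: [0.4263, 0.1012, 0.2785]
orientation: [2.16, 2.278, 0.005]
contact_force: [0.6, -0.4, -0.9]
grip_width: 0.0256
gripper_force: 0.0
```

>>> {"name": "send_rows", "arguments": {"deltas": [{"dx": 0, "dy": 10, "dz": -30, "rx": 0, "ry": 0, "rz": 0}, {"dx": 0, "dy": 10, "dz": -60, "rx": 0, "ry": 0, "rz": 0}, {"dx": 0, "dy": 10, "dz": -60, "rx": 0, "ry": 0, "rz": 0}, {"dx": 0, "dy": 10, "dz": -60, "rx": 0, "ry": 0, "rz": 0}]}}

```text
clock: 2.15
tcp_pos: [0.4248, 0.1079, 0.2166]
orientation: [-2.16, -2.278, 0.005]
contact_force: [0.7, 0.4, 0.3]
grip_width: -0.0001
gripper_force: 0.0
```

Run:
```python
from h import *
import pickle
f=cam('wrist');pickle.dump(f,open('d1.pkl','wb'));cv2.imwrite('pics/w1.png',f['frame'])
print(f['t'],r.get_obs()['tcp_pos'],r.get_obs()['orientation'])
for n,p in dict(A=(.394,.2475,.048),B=(.3635,.3435,.024),pad=(.4535,.151,.054),tab=(.3965,.1705,.023),crad=(.438,.0154,.04)).items(): print(n,proj(f,p).round(0))
```

```text
[0.42089555 0.1822531  0.3494973 ] [0.42609974 0.10801129 0.21796143] [-2.16286586e+00 -2.27799461e+00  5.02881837e-04]
A [290.  40.]
B [255. -98.]
pad [357. 172.]
tab [292. 143.]
crad [328. 308.]
```

View pics/w1.png

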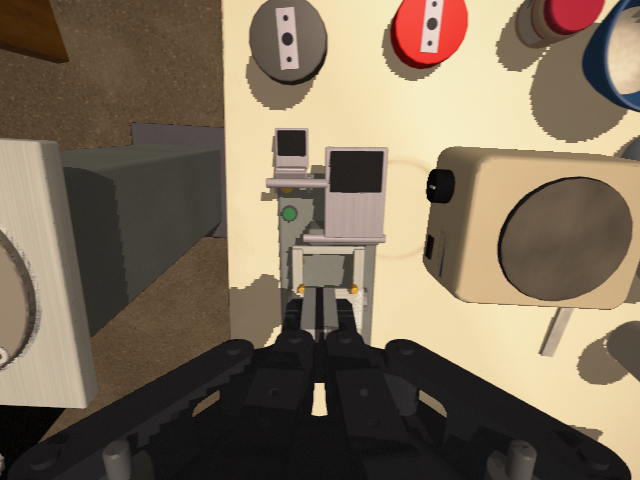

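```bash
cat >> h.py <<'E'
def win(f,u,v,rad):
    m=np.zeros((480,640),bool);m[max(v-rad,0):v+rad+1,max(u-rad,0):u+rad+1]=1;return m
def disc(f,u,v,h,rad=60,hm=.012):
    """wheel whose top is at height h near pixel: centre by depth mask and plate by brightness inside it"""
    Z=pts(f)[...,2]; m=win(f,u,v,rad)&(abs(Z-h)<hm)
    a=blob(f,m,(u,v),h)
    g=f['frame'].max(2).astype(int); cxy=proj(f,(a['rect'][0]/1e3,a['rect'][1]/1e3,h))
    V,U=np.mgrid[0:480,0:640]; rr=np.hypot(*(np.array(proj(f,(a['rect'][0]/1e3+.024,a['rect'][1]/1e3,h)))-cxy))
    inn=m&(np.hypot(U-cxy[0],V-cxy[1])<rr)
    t,_=cv2.threshold(g[inn].astype(np.uint8),0,255,cv2.THRESH_OTSU)
    b=blob(f,cv2.morphologyEx((inn&(g>t)).astype(np.uint8),cv2.MORPH_CLOSE,np.ones((9,9))),cxy,h)
    return a,b
E
python3 - <<'E'
from h import *
import pickle
f=pickle.load(open('d1.pkl','rb'));g=f['frame'].max(2)
print('A',disc(f,288,40,.048,rad=45))
Z=pts(f)[...,2]
print(Z[172,357],Z[145,292],Z[60,270])
for n,u,v,h,t in(('pad',357,172,.054,60),('tab',292,143,.023,60)): print(n,blob(f,win(f,u,v,35 if n=='pad' else 18)&(g<t),(u,v),h))
im=f['frame'].astype(int);o=(im[...,2]-im[...,0]>60)&(im[...,2]>110)&win(f,328,290,40)
cs,_=cv2.findContours(o.astype(np.uint8),cv2.RETR_EXTERNAL,cv2.CHAIN_APPROX_NONE)
for c in cs:
    if len(c)>5: q=c[:,0].mean(0);print('brass',q.round(1),ray(f,*q,.05).round(4))
E
```

```text
A ({'rect': (392.5, 245.4), 'size': (59.3, 56.8), 'ang': 2.9, 'ell': [392.5, 246.5, 58.2, 59.6]}, {'rect': (392.3, 246.7), 'size': (38.8, 14.1), 'ang': -83.2, 'ell': [392.3, 246.6, 15.0, 49.4]})
0.05478610575449605 0.02503279049144508 0.04962381236455721
pad {'rect': (452.3, 151.0), 'size': (43.0, 33.8), 'ang': 3.0, 'ell': [452.2, 151.2, 38.3, 50.2]}
tab {'rect': (395.2, 170.2), 'size': (23.9, 20.9), 'ang': 3.0, 'ell': [395.3, 170.3, 24.4, 27.7]}
brass [354.1 288.9] [0.4602 0.0424 0.05  ]
brass [301.4 288.5] [0.4108 0.0401 0.05  ]
brass [303.1 262. ] [0.4114 0.0668 0.05  ]
```

>>> {"name": "send_rows", "arguments": {"deltas": [{"dx": 15, "dy": 25, "dz": -25, "rx": 0, "ry": 0, "rz": 0}, {"dx": 28, "dy": 43, "dz": -50, "rx": 0, "ry": 0, "rz": 0}, {"dx": 28, "dy": 43, "dz": -90, "rx": 0, "ry": 0, "rz": 0}, {"dx": 28, "dy": 43, "dz": -130, "rx": 0, "ry": 0, "rz": 0}, {"dx": 28, "dy": 43, "dz": -143, "rx": 0, "ry": 0, "rz": 0}]}}

```text
clock: 2.62
tcp_pos: [0.4536, 0.1499, 0.0718]
orientation: [-2.164, -2.276, 0.005]
contact_force: [-0.4, -0.7, 0.2]
grip_width: -0.0002
gripper_force: 0.0
```

>>> {"name": "send_rows", "arguments": {"deltas": [{"dx": 0, "dy": 0, "dz": -10, "rx": 0, "ry": 0, "rz": 0}, {"dx": 0, "dy": 0, "dz": -20, "rx": 0, "ry": 0, "rz": 0}, {"dx": 0, "dy": 0, "dz": -28, "rx": 0, "ry": 0, "rz": 0}, {"dx": 0, "dy": 0, "dz": -35, "rx": 0, "ry": 0, "rz": 0}, {"dx": 0, "dy": 0, "dz": -35, "rx": 0, "ry": 0, "rz": 0}]}}

```text
clock: 3.03
tcp_pos: [0.4561, 0.151, 0.0409]
orientation: [2.163, 2.275, 0.004]
contact_force: [-2.4, -1.3, 10.5]
grip_width: -0.0003
gripper_force: 4.4
```

>>> {"name": "send_rows", "arguments": {"deltas": [{"dx": 0, "dy": 0, "dz": -4, "rx": 0, "ry": 0, "rz": 0}, {"dx": 0, "dy": 0, "dz": -6, "rx": 0, "ry": 0, "rz": 0}, {"dx": 0, "dy": 0, "dz": -6, "rx": 0, "ry": 0, "rz": 0}]}}

```text
clock: 3.28
tcp_pos: [0.4569, 0.1514, 0.0368]
orientation: [2.162, 2.273, 0.005]
contact_force: [-5.8, -2.6, 22.1]
grip_width: -0.0001
gripper_force: 9.0
```

>>> {"name": "send_rows", "arguments": {"deltas": [{"dx": 0, "dy": 0, "dz": 10, "rx": 0, "ry": 0, "rz": 0}, {"dx": 0, "dy": 0, "dz": 25, "rx": 0, "ry": 0, "rz": 0}, {"dx": 0, "dy": 0, "dz": 60, "rx": 0, "ry": 0, "rz": 0}, {"dx": 0, "dy": 0, "dz": 100, "rx": 0, "ry": 0, "rz": 0}, {"dx": -5, "dy": -10, "dz": 140, "rx": 0, "ry": 0, "rz": 0}], "jaw": 85}}

```text
clock: 3.7
tcp_pos: [0.4507, 0.143, 0.1772]
orientation: [2.161, 2.279, 0.007]
contact_force: [2.2, -0.3, 0.7]
grip_width: 0.0607
gripper_force: 0.0
```

Run:
```python
from h import *
f=cam('top');Z=pts(f)[...,2];print('pad z',np.median(Z[283:288,253:259]), r.get_obs()['tcp_pos'])
f=cam('wrist');P=pts(f);u,v=proj(f,(.4523,.151,.035)).astype(int);print(u,v,P[v-6:v+7:6,u-6:u+7:6].round(4).reshape(-1,3)[::2])
```

```text
pad z 0.6122799194563047 [0.4531317  0.14201797 0.18385424]
316 213 [[0.4466 0.156  0.0323]
 [0.4566 0.1563 0.0313]
 [0.4518 0.1514 0.0331]
 [0.447  0.1467 0.0357]
 [0.4569 0.1473 0.0362]]
```

>>> {"name": "send_rows", "arguments": {"deltas": [{"dx": -15, "dy": 30, "dz": 0, "rx": 0, "ry": 0, "rz": 4}, {"dx": -35, "dy": 60, "dz": 0, "rx": 0, "ry": 0, "rz": 4}, {"dx": -55, "dy": 90, "dz": 0, "rx": 0, "ry": 0, "rz": 4}, {"dx": -60, "dy": 104, "dz": -30, "rx": 0, "ry": 0, "rz": 4}, {"dx": -60, "dy": 104, "dz": -60, "rx": 0, "ry": 0, "rz": 4}]}}

```text
clock: 4.22
tcp_pos: [0.3901, 0.2507, 0.1161]
orientation: [2.076, 2.356, 0.016]
contact_force: [1.5, -0.9, 0.1]
grip_width: 0.0852
gripper_force: 0.0
```

>>> {"name": "send_rows", "arguments": {"deltas": [{"dx": 0, "dy": 0, "dz": 0, "rx": 0, "ry": 0, "rz": 0}, {"dx": 0, "dy": 0, "dz": 0, "rx": 0, "ry": 0, "rz": 0}]}}

```text
clock: 4.38
tcp_pos: [0.389, 0.2448, 0.1137]
orientation: [2.082, 2.353, -0.002]
contact_force: [-0.1, 0.4, -0.1]
grip_width: 0.085
gripper_force: 0.0
```

Run:
```python
from h import *
print(r.get_obs())
f=cam('wrist');u,v=proj(f,(.3925,.2465,.048)).astype(int);print(f['t'],u,v)
cv2.imwrite('pics/w2.png',f['frame'])
print(disc(f,u,v,.048,rad=90))
u,v=proj(f,(.3635,.3435,.024)).astype(int);print(u,v,disc(f,u,v,.024,rad=70))
```

```text
{'clock': 4.3833, 'joints': array([-0.09378854,  0.39788071, -0.71399934,  2.13170745,  0.38543993,
        0.74144583, -0.93697084]), 'qvel': array([ 0.02555207, -0.0321315 , -0.01356925, -0.0311565 , -0.01222418,
        0.00417373,  0.00823976]), 'tau': array([ -0.90716137, -38.49823952,  -5.83693877, -18.68919611,
         0.17446832,  -0.14959711,  -0.19022087]), 'tcp_pos': array([0.3890348 , 0.24481085, 0.11367456]), 'orientation': array([ 2.08192375e+00,  2.35259332e+00, -2.03931511e-03]), 'contact_force': array([-0.09400812,  0.44857107, -0.10580376]), 'moment': array([ 0.00130543, -0.04562254, -0.00584937]), 'gripper_force': 0.0, 'grip_width': 0.08498509837995334}
[0.37950636 0.31879147 0.24653629] 325 257
({'rect': (391.4, 248.6), 'size': (61.2, 59.1), 'ang': -56.2, 'ell': [391.7, 248.8, 58.6, 61.5]}, {'rect': (392.1, 247.1), 'size': (41.8, 13.9), 'ang': -83.3, 'ell': [391.9, 247.4, 15.3, 53.7]})
296 83 ({'rect': (362.0, 344.3), 'size': (59.0, 58.9), 'ang': 47.3, 'ell': [361.9, 344.4, 58.8, 58.9]}, {'rect': (361.7, 344.6), 'size': (41.8, 14.1), 'ang': -87.8, 'ell': [361.8, 344.6, 15.0, 53.8]})
```

View pics/w2.png

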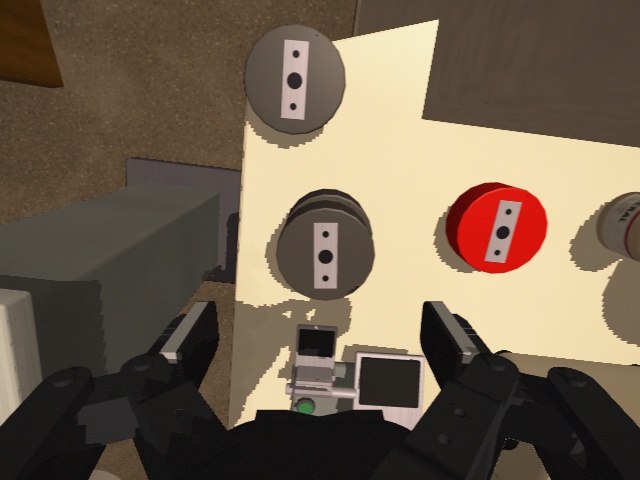

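>>> {"name": "send_rows", "arguments": {"deltas": [{"dx": 3, "dy": 3, "dz": -25, "rx": 0, "ry": 0, "rz": 0}, {"dx": 3, "dy": 3, "dz": -50, "rx": 0, "ry": 0, "rz": 0}, {"dx": 3, "dy": 3, "dz": -70, "rx": 0, "ry": 0, "rz": 0}, {"dx": 3, "dy": 3, "dz": -74, "rx": 0, "ry": 0, "rz": 0}, {"dx": 3, "dy": 3, "dz": -74, "rx": 0, "ry": 0, "rz": 0}]}}

```text
clock: 4.85
tcp_pos: [0.3929, 0.2479, 0.04]
orientation: [2.083, 2.351, 0.0]
contact_force: [-0.3, -0.2, -0.2]
grip_width: 0.0849
gripper_force: 0.0
```

>>> {"name": "send_rows", "arguments": {"deltas": [{"dx": 0, "dy": 0, "dz": 0, "rx": 0, "ry": 0, "rz": 0}, {"dx": 0, "dy": 0, "dz": 0, "rx": 0, "ry": 0, "rz": 0}, {"dx": 0, "dy": 0, "dz": 0, "rx": 0, "ry": 0, "rz": 0}, {"dx": 0, "dy": 0, "dz": 0, "rx": 0, "ry": 0, "rz": 0}], "jaw": 50, "newtons": 50}}

```text
clock: 5.18
tcp_pos: [0.3931, 0.2488, 0.0414]
orientation: [2.081, 2.351, 0.004]
contact_force: [-2.0, -2.9, 12.2]
grip_width: 0.058
gripper_force: 50.8
```

>>> {"name": "send_rows", "arguments": {"deltas": [{"dx": 0, "dy": 0, "dz": 10, "rx": 0, "ry": 0, "rz": 0}, {"dx": 0, "dy": 0, "dz": 25, "rx": 0, "ry": 0, "rz": 0}, {"dx": 0, "dy": 0, "dz": 50, "rx": 0, "ry": 0, "rz": 0}, {"dx": 0, "dy": 0, "dz": 80, "rx": 0, "ry": 0, "rz": -1}, {"dx": 5, "dy": -35, "dz": 95, "rx": 0, "ry": 0, "rz": -4}]}}

```text
clock: 5.6
tcp_pos: [0.3976, 0.2209, 0.1391]
orientation: [-2.152, -2.286, -0.016]
contact_force: [3.1, 0.8, -0.7]
grip_width: 0.0581
gripper_force: 54.8
```

Run:
```python
from h import *
o=r.get_obs();print(o['tcp_pos'],o['contact_force'],o['gripper_force'],o['grip_width'])
f=cam('wrist');P=pts(f)
cv2.imwrite('pics/w3.png',f['frame'])
u,v=proj(f,(.3915,.248,.024)).astype(int);print(u,v,P[v,u]);print(disc(f,u,v,.024,rad=70))
Rt=R.from_rotvec(o['orientation']).as_matrix()
w=o['tcp_pos'];u,v=proj(f,w+[0,0,.012]).astype(int);print('held',u,v,P[v-60:v+61:20,u].round(3))
```

```text
[0.39757599 0.22086071 0.1391019 ] [ 3.0916505   0.76904292 -0.68553001] 54.78024959564209 0.0581106455350781
312 200 [0.39123059 0.24889283 0.02637251]
({'rect': (393.2, 251.9), 'size': (59.0, 59.0), 'ang': -86.6, 'ell': [393.3, 251.9, 58.7, 59.2]}, {'rect': (391.0, 251.2), 'size': (47.8, 21.8), 'ang': -84.2, 'ell': [392.4, 254.2, 17.2, 61.4]})
held 320 328 [[0.396 0.245 0.148]
 [0.397 0.236 0.146]
 [0.397 0.228 0.148]
 [0.398 0.219 0.148]
 [0.398 0.21  0.147]
 [0.399 0.2   0.147]
 [0.407 0.076 0.011]]
```

View pics/w3.png

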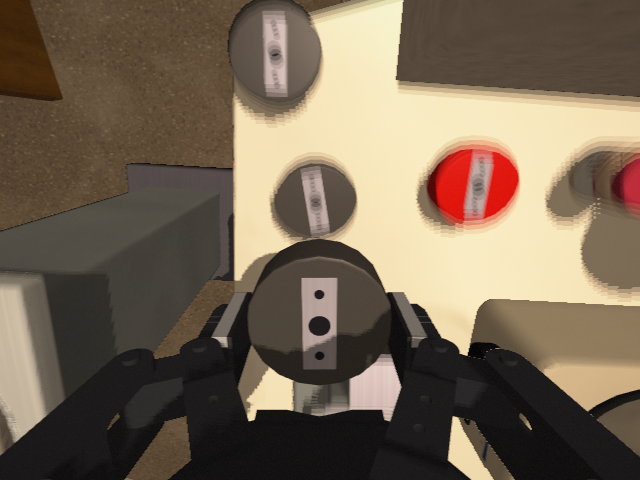

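>>> {"name": "send_rows", "arguments": {"deltas": [{"dx": 8, "dy": -40, "dz": 0, "rx": 0, "ry": 0, "rz": 0}, {"dx": 16, "dy": -80, "dz": 0, "rx": 0, "ry": 0, "rz": 0}, {"dx": 24, "dy": -120, "dz": 0, "rx": 0, "ry": 0, "rz": 0}, {"dx": 32, "dy": -160, "dz": 0, "rx": 0, "ry": 0, "rz": 0}, {"dx": 40, "dy": -198, "dz": 0, "rx": 0, "ry": 0, "rz": 0}]}}

```text
clock: 6.07
tcp_pos: [0.4368, 0.013, 0.1354]
orientation: [2.162, 2.278, 0.0]
contact_force: [2.1, 0.7, -2.2]
grip_width: 0.0583
gripper_force: 54.8
```

>>> {"name": "send_rows", "arguments": {"deltas": [{"dx": 0, "dy": 0, "dz": -15, "rx": 0, "ry": 0, "rz": 0}, {"dx": 0, "dy": 0, "dz": -30, "rx": 0, "ry": 0, "rz": 0}, {"dx": 0, "dy": 0, "dz": -30, "rx": 0, "ry": 0, "rz": 0}, {"dx": 0, "dy": 0, "dz": -30, "rx": 0, "ry": 0, "rz": 0}]}}

```text
clock: 6.4
tcp_pos: [0.4364, 0.0154, 0.1047]
orientation: [-2.162, -2.279, 0.001]
contact_force: [-0.0, 1.4, -1.3]
grip_width: 0.058
gripper_force: 54.8
```

```bash
cat >> h.py <<'E'
def held(f,o):
    P=pts(f);t=o['tcp_pos'];u,v=proj(f,t+[0,0,.009]).astype(int)
    h=np.median(P[v-10:v+10,u-10:u+10,2]); return h,disc(f,u,v,h,rad=95,hm=.006)
def brass(f,p,h=.05,rad=60,thr=50):
    im=f['frame'].astype(int);u,v=proj(f,p).astype(int);o=(im[...,2]-im[...,0]>thr)&(im[...,2]>100)&win(f,u,v,rad)
    cs,_=cv2.findContours(o.astype(np.uint8),cv2.RETR_EXTERNAL,cv2.CHAIN_APPROX_NONE)
    return [(c[:,0].mean(0).round(1).tolist(),(ray(f,*c[:,0].mean(0),h)*1e3).round(1).tolist(),cv2.contourArea(c)) for c in cs if cv2.contourArea(c)>3]
E
python3 - <<'E'
from h import *
o=r.get_obs();print(o['tcp_pos'],o['orientation'],o['contact_force'],o['gripper_force'],o['grip_width'])
f=cam('wrist');print(held(f,o))
cv2.imwrite('pics/w4.png',f['frame'])
for b in brass(f,(.437,.015,.05),rad=150):print(b)
E
```

```text
[0.43641761 0.01539473 0.10468944] [-2.16158205e+00 -2.27861871e+00  9.15861908e-04] [-0.01981092  1.41171909 -1.27180186] 54.78212893009186 0.05803463238583051
(np.float64(0.11302506932029475), ({'rect': (435.6, 15.6), 'size': (68.0, 61.7), 'ang': -35.0, 'ell': [436.2, 16.5, 58.3, 66.7]}, {'rect': (435.6, 20.0), 'size': (30.9, 14.0), 'ang': -86.8, 'ell': [435.2, 21.3, 15.6, 35.3]}))
([252.6, 413.6], [397.2, -91.9, 50.0], 20.5)
([335.2, 391.7], [450.9, -71.5, 50.0], 4615.5)
([364.5, 223.2], [459.8, 42.2, 50.0], 123.5)
([276.0, 222.9], [410.8, 39.8, 50.0], 136.0)
([279.3, 183.0], [412.2, 62.0, 50.0], 38.0)
([437.3, 226.7], [500.3, 42.3, 50.0], 14981.0)
([205.4, 210.5], [372.1, 44.9, 50.0], 13182.5)
```

View pics/w4.png

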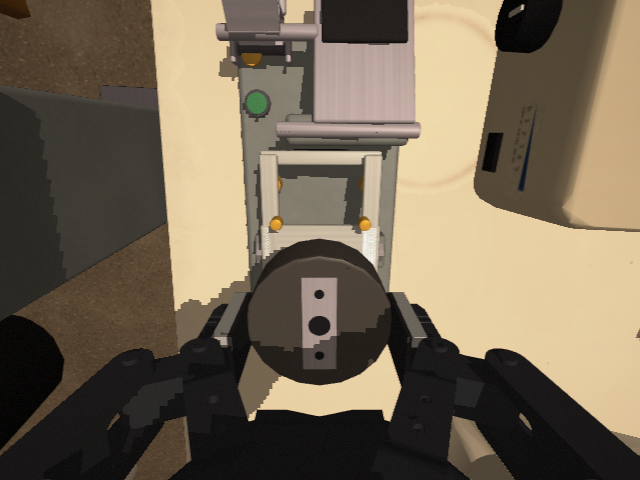

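Run:
```python
from h import *
f=cam('wrist');o=r.get_obs()
g=f['frame'].max(2)
m=win(f,319,325,16)&(g<60)
cs,_=cv2.findContours(m.astype(np.uint8),cv2.RETR_EXTERNAL,cv2.CHAIN_APPROX_NONE);c=max(cs,key=cv2.contourArea)
q=c[:,0].mean(0);P=pts(f);print(o['tcp_pos'],q,cv2.contourArea(c),ray(f,*q,P[310,319,2]).round(4),P[310,319],P[345,319])
# lug top: smallest-row side & depth
for u,v in((276,223),(364,223)):
    w=P[v-12:v+13,u-10:u+11]; im=f['frame'][v-12:v+13,u-10:u+11].astype(int)
    b=(im[...,2]-im[...,0]>50)&(w[...,2]>.046)&(w[...,2]<.058); print(b.sum(),w[b].mean(0).round(4),w[b].min(0).round(4),w[b].max(0).round(4))
```

```text
[0.43730155 0.01600619 0.10532365] [318.96296296 325.35185185] 286.0 [0.4365 0.0148 0.1128] [0.43616341 0.02172806 0.11284986] [0.43704461 0.00486975 0.11182385]
130 [0.411  0.0397 0.0508] [0.4075 0.0363 0.0461] [0.4141 0.0426 0.0528]
136 [0.4598 0.042  0.0506] [0.4567 0.0381 0.0461] [0.463  0.0451 0.0526]
```

>>> {"name": "send_rows", "arguments": {"deltas": [{"dx": 0, "dy": 1, "dz": -15, "rx": 0, "ry": 0, "rz": 0}, {"dx": 0, "dy": 1, "dz": -28, "rx": 0, "ry": 0, "rz": 0}, {"dx": 0, "dy": 1, "dz": -38, "rx": 0, "ry": 0, "rz": 0}, {"dx": 0, "dy": 1, "dz": -43, "rx": 0, "ry": 0, "rz": 0}, {"dx": 0, "dy": 1, "dz": -46, "rx": 0, "ry": 0, "rz": 0}]}}

```text
clock: 6.92
tcp_pos: [0.4369, 0.0167, 0.0581]
orientation: [-2.161, -2.28, 0.0]
contact_force: [0.0, -0.7, -2.8]
grip_width: 0.0577
gripper_force: 54.8
```

>>> {"name": "send_rows", "arguments": {"deltas": [{"dx": 0, "dy": 0, "dz": -1, "rx": 0, "ry": 0, "rz": 0}, {"dx": 0, "dy": 0, "dz": -2, "rx": 0, "ry": 0, "rz": 0}, {"dx": 0, "dy": 0, "dz": -2, "rx": 0, "ry": 0, "rz": 0}]}}

```text
clock: 7.17
tcp_pos: [0.4369, 0.0166, 0.0574]
orientation: [2.161, 2.279, -0.001]
contact_force: [-4.2, 0.3, 9.4]
grip_width: 0.0579
gripper_force: 56.2
```

>>> {"name": "send_rows", "arguments": {"deltas": [{"dx": 0, "dy": 0, "dz": 0, "rx": 0, "ry": 0, "rz": 0}, {"dx": 0, "dy": 0, "dz": 0, "rx": 0, "ry": 0, "rz": 0}, {"dx": 0, "dy": 0, "dz": 0, "rx": 0, "ry": 0, "rz": 0}, {"dx": 0, "dy": 0, "dz": 0, "rx": 0, "ry": 0, "rz": 0}], "jaw": 76}}

```text
clock: 7.5
tcp_pos: [0.4373, 0.0163, 0.0566]
orientation: [2.162, 2.278, 0.001]
contact_force: [0.1, 0.1, 0.3]
grip_width: 0.0761
gripper_force: 0.0
```

>>> {"name": "send_rows", "arguments": {"deltas": [{"dx": 0, "dy": 0, "dz": 20, "rx": 0, "ry": 0, "rz": 0}, {"dx": 0, "dy": 0, "dz": 50, "rx": 0, "ry": 0, "rz": 0}, {"dx": 0, "dy": 0, "dz": 80, "rx": 0, "ry": 0, "rz": 0}, {"dx": 0, "dy": 0, "dz": 80, "rx": 0, "ry": 0, "rz": 0}, {"dx": 0, "dy": 0, "dz": 80, "rx": 0, "ry": 0, "rz": 0}]}}

```text
clock: 7.92
tcp_pos: [0.4382, 0.0162, 0.1378]
orientation: [2.161, 2.276, 0.004]
contact_force: [-0.1, -0.4, -0.1]
grip_width: 0.0764
gripper_force: 0.0
```

```bash
cat >> h.py <<'E'
def weigh(f,h=.064):
    P=pts(f);u,v=proj(f,(.437,.016,h)).astype(int)
    m=win(f,u,v,110)&(np.hypot(P[...,0]-.437,P[...,1]-.016)<.027)&(P[...,2]>.05)
    q=P[m];A=np.c_[q-[.437,.016,0]];A=np.c_[A[:,:2],np.ones(len(q))]
    s=np.linalg.lstsq(A,q[:,2],rcond=None)[0]
    return len(q),'slope x,y',s[:2].round(3),'h',s[2].round(4)
E
python3 - <<'E'
from h import *
o=r.get_obs();print(o['tcp_pos'],o['grip_width'])
f=cam('wrist');cv2.imwrite('pics/w5.png',f['frame']);print(weigh(f));u,v=proj(f,(.437,.016,.064)).astype(int);print(u,v,disc(f,u,v,.064,95))
E
```

```text
[0.4382097  0.01619793 0.13777397] 0.07637741275803056
(5522, 'slope x,y', array([ 0.001, -0.004]), 'h', np.float64(0.0655))
317 255 ({'rect': (437.2, 16.8), 'size': (61.2, 59.2), 'ang': 66.0, 'ell': [436.8, 16.9, 58.8, 61.6]}, {'rect': (436.2, 15.4), 'size': (41.5, 13.9), 'ang': -86.7, 'ell': [436.4, 15.6, 15.2, 53.6]})
```

View pics/w5.png

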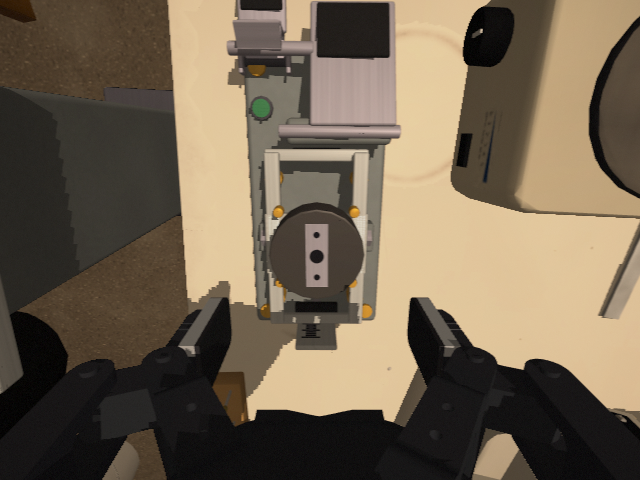

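>>> {"name": "send_rows", "arguments": {"deltas": [{"dx": 0, "dy": 0, "dz": -30, "rx": 0, "ry": 0, "rz": 0}, {"dx": 0, "dy": 0, "dz": -55, "rx": 0, "ry": 0, "rz": 0}, {"dx": 0, "dy": 0, "dz": -72, "rx": 0, "ry": 0, "rz": 0}, {"dx": 0, "dy": 0, "dz": -77, "rx": 0, "ry": 0, "rz": 0}, {"dx": 0, "dy": 0, "dz": -77, "rx": 0, "ry": 0, "rz": 0}]}}

```text
clock: 8.38
tcp_pos: [0.4351, 0.0164, 0.0574]
orientation: [-2.159, -2.277, 0.005]
contact_force: [-0.3, 0.1, 1.0]
grip_width: 0.0764
gripper_force: 0.0
```

Run:
```python
from h import *
o=r.get_obs();print(o['tcp_pos'],o['grip_width'],o['contact_force'])
f=cam('wrist');print(weigh(f))
```

```text
[0.43509406 0.01636331 0.0574339 ] 0.0764159614683002 [-0.26030469  0.07330258  1.00590115]
(16248, 'slope x,y', array([0.009, 0.693]), 'h', np.float64(0.0775))
```

>>> {"name": "send_rows", "arguments": {"deltas": [{"dx": 0, "dy": 0, "dz": 0, "rx": 0, "ry": 0, "rz": 0}, {"dx": 0, "dy": 0, "dz": 0, "rx": 0, "ry": 0, "rz": 0}, {"dx": 0, "dy": 0, "dz": 0, "rx": 0, "ry": 0, "rz": 0}, {"dx": 0, "dy": 0, "dz": 0, "rx": 0, "ry": 0, "rz": 0}], "jaw": 50}}

```text
clock: 8.77
tcp_pos: [0.4374, 0.0164, 0.0605]
orientation: [2.162, 2.278, 0.001]
contact_force: [-1.9, -0.1, 4.3]
grip_width: 0.058
gripper_force: 52.2
```

Run:
```python
from h import *
import pickle
D=pickle.load(open('d0.pkl','rb'))
for n in('top','side'):
    P=pts(D[n]).reshape(-1,3)
    for zl,zh in((.03,.1),(.1,.2),(.2,.3),(.3,.45)):
        for x0 in(.40,.44,.48,.52,.56):
            m=(P[:,0]>x0)&(P[:,0]<x0+.04)&(P[:,1]>-.5)&(P[:,1]<-.2)&(P[:,2]>zl)&(P[:,2]<zh)
            print(n,zl,x0,m.sum(),P[m,1].min().round(3) if m.sum()>3 else None,end=' | ')
        print()
f=D['top'];P=pts(f);im=f['frame'].astype(int);g=im.max(2);u,v=461,318
m=win(f,u,v,21)&(g<108)&(np.ptp(im,axis=2)<14);m[:,:442]=0;m[335:]=0
print(blob(f,cv2.morphologyEx(m.astype(np.uint8),cv2.MORPH_OPEN,np.ones((3,3))),(u,v),.009))
o=r.get_obs();print(o['joints'].round(2))
```

```text
top 0.03 0.4 0 None | top 0.03 0.44 0 None | top 0.03 0.48 2 None | top 0.03 0.52 0 None | top 0.03 0.56 56 -0.427 | 
top 0.1 0.4 342 -0.249 | top 0.1 0.44 447 -0.261 | top 0.1 0.48 660 -0.302 | top 0.1 0.52 265 -0.329 | top 0.1 0.56 0 None | 
top 0.2 0.4 0 None | top 0.2 0.44 0 None | top 0.2 0.48 445 -0.302 | top 0.2 0.52 206 -0.332 | top 0.2 0.56 0 None | 
top 0.3 0.4 0 None | top 0.3 0.44 0 None | top 0.3 0.48 249 -0.3 | top 0.3 0.52 1459 -0.314 | top 0.3 0.56 1220 -0.32 | 
side 0.03 0.4 0 None | side 0.03 0.44 0 None | side 0.03 0.48 188 -0.266 | side 0.03 0.52 5 -0.209 | side 0.03 0.56 0 None | 
side 0.1 0.4 177 -0.239 | side 0.1 0.44 184 -0.245 | side 0.1 0.48 345 -0.31 | side 0.1 0.52 171 -0.276 | side 0.1 0.56 0 None | 
side 0.2 0.4 0 None | side 0.2 0.44 0 None | side 0.2 0.48 668 -0.302 | side 0.2 0.52 819 -0.284 | side 0.2 0.56 0 None | 
side 0.3 0.4 0 None | side 0.3 0.44 0 None | side 0.3 0.48 289 -0.298 | side 0.3 0.52 860 -0.292 | side 0.3 0.56 127 -0.286 | 
{'rect': (374.1, -362.0), 'size': (76.9, 75.6), 'ang': -2.7, 'ell': [373.9, -362.0, 87.8, 88.8]}
[ 0.31  0.44 -0.58  2.22  0.44  0.59 -0.54]
```

>>> {"name": "send_rows", "arguments": {"deltas": [{"dx": 0, "dy": 0, "dz": 20, "rx": 0, "ry": 0, "rz": 0}, {"dx": 0, "dy": 0, "dz": 50, "rx": 0, "ry": 0, "rz": 0}, {"dx": 0, "dy": 0, "dz": 90, "rx": 0, "ry": 0, "rz": 0}, {"dx": 0, "dy": 0, "dz": 130, "rx": 0, "ry": 0, "rz": -5}, {"dx": 0, "dy": 0, "dz": 170, "rx": 0, "ry": 0, "rz": -12}]}}

```text
clock: 9.18
tcp_pos: [0.4363, 0.0166, 0.2317]
orientation: [-2.392, -2.036, -0.001]
contact_force: [3.0, -0.1, -1.6]
grip_width: 0.0579
gripper_force: 54.8
```

Run:
```python
from h import *
o=r.get_obs();print(o['tcp_pos'],o['grip_width'],o['contact_force'],o['gripper_force'])
f=cam('wrist');P=pts(f)
u,v=proj(f,o['tcp_pos']).astype(int);print(u,v,P[v-50:v+31:16,u-30:u+31:30,2].round(3))
```

```text
[0.43627064 0.01655791 0.23166306] 0.05785673278461697 [ 3.04987941 -0.13257344 -1.55036006] 54.78560507297516
319 313 [[0.237 0.236 0.236]
 [0.237 0.236 0.235]
 [0.238 0.237 0.237]
 [0.236 0.237 0.237]
 [0.235 0.238 0.238]
 [0.237 0.237 0.237]]
```

>>> {"name": "send_rows", "arguments": {"deltas": [{"dx": 0, "dy": -8, "dz": 38, "rx": 0, "ry": 0, "rz": -7}, {"dx": 0, "dy": -25, "dz": 72, "rx": 0, "ry": 0, "rz": -14}, {"dx": -5, "dy": -55, "dz": 95, "rx": 0, "ry": 0, "rz": -21}, {"dx": -10, "dy": -92, "dz": 100, "rx": 0, "ry": 0, "rz": -28}, {"dx": -15, "dy": -130, "dz": 100, "rx": 0, "ry": 0, "rz": -35}]}}

```text
clock: 9.65
tcp_pos: [0.4227, -0.1145, 0.3325]
orientation: [2.889, 1.221, 0.007]
contact_force: [0.7, -0.1, -1.6]
grip_width: 0.0574
gripper_force: 55.4
```

>>> {"name": "send_rows", "arguments": {"deltas": [{"dx": 0, "dy": -40, "dz": 0, "rx": 0, "ry": 0, "rz": -7}, {"dx": 0, "dy": -80, "dz": 0, "rx": 0, "ry": 0, "rz": -14}, {"dx": 5, "dy": -120, "dz": 0, "rx": 0, "ry": 0, "rz": -21}, {"dx": 15, "dy": -158, "dz": 0, "rx": 0, "ry": 0, "rz": -28}, {"dx": 25, "dy": -195, "dz": 0, "rx": 0, "ry": 0, "rz": -35}]}}

```text
clock: 10.07
tcp_pos: [0.4463, -0.311, 0.3298]
orientation: [3.127, 0.29, 0.001]
contact_force: [1.6, -0.0, -0.9]
grip_width: 0.0573
gripper_force: 55.4
```

>>> {"name": "send_rows", "arguments": {"deltas": [{"dx": 10, "dy": -38, "dz": 0, "rx": 0, "ry": 0, "rz": -7}, {"dx": 20, "dy": -75, "dz": 0, "rx": 0, "ry": 0, "rz": -14}, {"dx": 20, "dy": -80, "dz": -40, "rx": 0, "ry": 0, "rz": -21}, {"dx": 20, "dy": -80, "dz": -80, "rx": 0, "ry": 0, "rz": -28}, {"dx": 20, "dy": -80, "dz": -120, "rx": 0, "ry": 0, "rz": -31}]}}

```text
clock: 10.48
tcp_pos: [0.4668, -0.3899, 0.2086]
orientation: [3.091, -0.557, 0.003]
contact_force: [-0.2, 0.2, -2.0]
grip_width: 0.0574
gripper_force: 55.4
```

>>> {"name": "send_rows", "arguments": {"deltas": [{"dx": 0, "dy": 0, "dz": -40, "rx": 0, "ry": 0, "rz": 0}, {"dx": 0, "dy": 0, "dz": -80, "rx": 0, "ry": 0, "rz": 0}, {"dx": 0, "dy": 0, "dz": -100, "rx": 0, "ry": 0, "rz": 0}, {"dx": 0, "dy": 0, "dz": -110, "rx": 0, "ry": 0, "rz": 0}, {"dx": 0, "dy": 0, "dz": -110, "rx": 0, "ry": 0, "rz": 0}]}}

```text
clock: 10.9
tcp_pos: [0.4657, -0.3878, 0.0973]
orientation: [-3.092, 0.544, 0.005]
contact_force: [0.0, 1.1, -1.4]
grip_width: 0.0576
gripper_force: 55.3
```

Run:
```python
from h import *
o=r.get_obs();print(o)
f=cam('wrist');cv2.imwrite('pics/w6.png',f['frame']);print(held(f,o)[0],proj(f,(.466,-.389,.008)),proj(f,(.374,-.362,.008)))
```

```text
{'clock': 10.9, 'joints': array([ 0.73792663,  0.54235249, -0.19407831,  1.82884178,  0.14027472,
        0.78755267, -1.44793718]), 'qvel': array([ 0.00175374, -0.05018311, -0.00491294, -0.04759234, -0.00902291,
        0.03746399,  0.00298589]), 'tau': array([-1.60388835e-01, -5.72504532e+01, -1.65582217e+00, -2.24071258e+01,
        8.13850178e-02, -3.97231746e-01, -5.50918886e-02]), 'tcp_pos': array([ 0.46569679, -0.38775565,  0.09731598]), 'orientation': array([-3.09209151,  0.54447318,  0.00530077]), 'contact_force': array([ 0.02735549,  1.07698701, -1.39819512]), 'moment': array([ 0.0175775 ,  0.02686164, -0.00376134]), 'gripper_force': 55.34373164176941, 'grip_width': 0.057605862350010334}
0.10238154501016529 [318.85380673 248.00343579] [327.07270099 368.49842148]
```

View pics/w6.png

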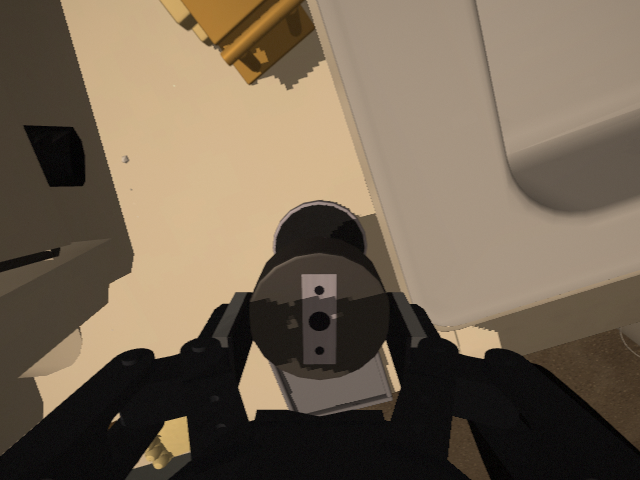

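Run:
```python
from h import *
f=cam('wrist');o=r.get_obs();print(o['tcp_pos'])
for u,v in((319.5,200),(274,240),(366,240)): print((ray(f,u,v,.008)*1e3).round(1), (np.linalg.norm((ray(f,u,v,.008)-[.466,-.389,.008]))*1e3).round(1))
```

```text
[ 0.46777902 -0.38926103  0.10068991]
[ 497.5 -401.5    8. ] 33.9
[ 482.5 -363.4    8. ] 30.4
[ 461.3 -421.5    8. ] 32.8
```

>>> {"name": "send_rows", "arguments": {"deltas": [{"dx": 0, "dy": 0, "dz": -25, "rx": 0, "ry": 0, "rz": 0}, {"dx": 0, "dy": 0, "dz": -50, "rx": 0, "ry": 0, "rz": 0}, {"dx": 0, "dy": 0, "dz": -62, "rx": 0, "ry": 0, "rz": 0}, {"dx": 0, "dy": 0, "dz": -67, "rx": 0, "ry": 0, "rz": 0}, {"dx": 0, "dy": 0, "dz": -67, "rx": 0, "ry": 0, "rz": 0}]}}

```text
clock: 11.42
tcp_pos: [0.4672, -0.3888, 0.0327]
orientation: [3.094, -0.546, 0.0]
contact_force: [0.2, -0.8, -1.2]
grip_width: 0.0578
gripper_force: 55.4
```

>>> {"name": "send_rows", "arguments": {"deltas": [{"dx": 0, "dy": -1, "dz": -3, "rx": 0, "ry": 0, "rz": 0}, {"dx": 0, "dy": -1, "dz": -5, "rx": 0, "ry": 0, "rz": 0}, {"dx": 0, "dy": -1, "dz": -6, "rx": 0, "ry": 0, "rz": 0}]}}

```text
clock: 11.67
tcp_pos: [0.468, -0.3907, 0.0286]
orientation: [3.092, -0.546, 0.004]
contact_force: [-4.0, 3.2, 19.2]
grip_width: 0.058
gripper_force: 57.2
```

>>> {"name": "send_rows", "arguments": {"deltas": [{"dx": 0, "dy": 0, "dz": 0, "rx": 0, "ry": 0, "rz": 0}, {"dx": 0, "dy": 0, "dz": 0, "rx": 0, "ry": 0, "rz": 0}, {"dx": 0, "dy": 0, "dz": 0, "rx": 0, "ry": 0, "rz": 0}, {"dx": 0, "dy": 0, "dz": 0, "rx": 0, "ry": 0, "rz": 0}], "jaw": 78}}

```text
clock: 12.0
tcp_pos: [0.4672, -0.3899, 0.0267]
orientation: [3.093, -0.545, 0.001]
contact_force: [-0.9, -0.4, 0.5]
grip_width: 0.0781
gripper_force: 0.0
```

>>> {"name": "send_rows", "arguments": {"deltas": [{"dx": 0, "dy": 0, "dz": 20, "rx": 0, "ry": 0, "rz": 0}, {"dx": 0, "dy": 0, "dz": 50, "rx": 0, "ry": 0, "rz": 0}, {"dx": 0, "dy": 0, "dz": 90, "rx": 0, "ry": 0, "rz": 0}, {"dx": 0, "dy": 0, "dz": 130, "rx": 0, "ry": 0, "rz": 0}, {"dx": 0, "dy": 0, "dz": 170, "rx": 0, "ry": 0, "rz": 0}]}}

```text
clock: 12.42
tcp_pos: [0.4666, -0.3894, 0.198]
orientation: [-3.094, 0.545, 0.001]
contact_force: [1.0, -0.4, -0.2]
grip_width: 0.0786
gripper_force: 0.0
```

Run:
```python
from h import *
o=r.get_obs();print(o['tcp_pos'],o['orientation'])
f=cam('wrist');u,v=proj(f,(.467,-.39,.032)).astype(int);print(u,v,disc(f,u,v,.032,60))
# tray: grey blob
P=pts(f);im=f['frame'].astype(int);u,v=proj(f,(.374,-.362,.009)).astype(int);print('tray',u,v,im[v,u])
g=im.max(2);m=win(f,u,v,75)&(g<125)&(np.ptp(im,axis=2)<16)&(abs(P[...,2])<.02)
print(blob(f,cv2.morphologyEx(m.astype(np.uint8),cv2.MORPH_OPEN,np.ones((3,3))),(u,v),.009))
cv2.imwrite('pics/w7.png',f['frame'])
```

```text
[ 0.46657895 -0.3894068   0.19800721] [-3.09354155e+00  5.45364416e-01  6.62810541e-04]
318 220 ({'rect': (469.2, -392.8), 'size': (59.9, 59.3), 'ang': 25.4, 'ell': [469.2, -393.0, 58.4, 60.3]}, {'rect': (467.0, -391.8), 'size': (42.5, 14.3), 'ang': -20.1, 'ell': [467.0, -391.9, 15.7, 54.6]})
tray 323 307 [101 109 120]
{'rect': (372.7, -326.2), 'size': (71.5, 5.0), 'ang': -1.8, 'ell': [372.9, -326.1, 4.2, 75.5]}
```

>>> {"name": "send_rows", "arguments": {"deltas": [{"dx": 0, "dy": 0, "dz": 40, "rx": 0, "ry": 0, "rz": 7}, {"dx": -5, "dy": 0, "dz": 80, "rx": 0, "ry": 0, "rz": 14}, {"dx": -15, "dy": 10, "dz": 115, "rx": 0, "ry": 0, "rz": 21}, {"dx": -30, "dy": 40, "dz": 130, "rx": 0, "ry": 0, "rz": 28}, {"dx": -40, "dy": 78, "dz": 130, "rx": 0, "ry": 0, "rz": 35}], "jaw": 85}}

```text
clock: 12.88
tcp_pos: [0.4273, -0.3144, 0.3304]
orientation: [3.109, 0.411, 0.008]
contact_force: [0.7, 0.3, 0.3]
grip_width: 0.0851
gripper_force: 0.0
```

>>> {"name": "send_rows", "arguments": {"deltas": [{"dx": 0, "dy": 40, "dz": 0, "rx": 0, "ry": 0, "rz": 7}, {"dx": 0, "dy": 80, "dz": 0, "rx": 0, "ry": 0, "rz": 14}, {"dx": 0, "dy": 120, "dz": 0, "rx": 0, "ry": 0, "rz": 21}, {"dx": 0, "dy": 160, "dz": 0, "rx": 0, "ry": 0, "rz": 28}, {"dx": 0, "dy": 200, "dz": 0, "rx": 0, "ry": 0, "rz": 35}]}}

```text
clock: 13.3
tcp_pos: [0.4264, -0.1099, 0.3263]
orientation: [2.843, 1.335, 0.0]
contact_force: [0.4, 0.8, 0.7]
grip_width: 0.0853
gripper_force: 0.0
```

>>> {"name": "send_rows", "arguments": {"deltas": [{"dx": 0, "dy": 40, "dz": 0, "rx": 0, "ry": 0, "rz": 7}, {"dx": 0, "dy": 80, "dz": 0, "rx": 0, "ry": 0, "rz": 14}, {"dx": 0, "dy": 120, "dz": 0, "rx": 0, "ry": 0, "rz": 21}, {"dx": 0, "dy": 158, "dz": -10, "rx": 0, "ry": 0, "rz": 28}, {"dx": -5, "dy": 194, "dz": -30, "rx": 0, "ry": 0, "rz": 35}]}}

```text
clock: 13.72
tcp_pos: [0.4235, 0.085, 0.2981]
orientation: [2.307, 2.127, 0.008]
contact_force: [1.8, 0.6, 1.1]
grip_width: 0.0847
gripper_force: 0.0
```

>>> {"name": "send_rows", "arguments": {"deltas": [{"dx": -7, "dy": 35, "dz": -20, "rx": 0, "ry": 0, "rz": 6}, {"dx": -14, "dy": 70, "dz": -40, "rx": 0, "ry": 0, "rz": 11}, {"dx": -21, "dy": 105, "dz": -60, "rx": 0, "ry": 0, "rz": 11}, {"dx": -28, "dy": 138, "dz": -80, "rx": 0, "ry": 0, "rz": 11}, {"dx": -29, "dy": 168, "dz": -105, "rx": 0, "ry": 0, "rz": 11}]}}

```text
clock: 14.13
tcp_pos: [0.392, 0.2527, 0.1911]
orientation: [2.101, 2.335, 0.003]
contact_force: [1.9, -1.0, -0.3]
grip_width: 0.0852
gripper_force: 0.0
```

>>> {"name": "send_rows", "arguments": {"deltas": [{"dx": 0, "dy": 0, "dz": -40, "rx": 0, "ry": 0, "rz": 0}, {"dx": 0, "dy": 0, "dz": -80, "rx": 0, "ry": 0, "rz": 0}, {"dx": 0, "dy": 0, "dz": -80, "rx": 0, "ry": 0, "rz": 0}, {"dx": 0, "dy": 0, "dz": -80, "rx": 0, "ry": 0, "rz": 0}]}}

```text
clock: 14.47
tcp_pos: [0.3915, 0.2497, 0.1103]
orientation: [-2.1, -2.334, 0.007]
contact_force: [0.5, 0.4, 0.0]
grip_width: 0.0847
gripper_force: 0.0
```

Run:
```python
from h import *
o=r.get_obs();print(o['tcp_pos'],o['orientation'],np.degrees(2*np.arctan2(o['orientation'][1],o['orientation'][0]))%180-90)
f=cam('wrist')
for p in((.3925,.2515,.024),(.362,.344,.024)):
    u,v=proj(f,p).astype(int);print(u,v,disc(f,u,v,.024,80,.009))
P=pts(f);u,v=proj(f,(.4523,.151,.033)).astype(int);print('pad',P[v,u])
```

```text
[0.39151918 0.24971009 0.11031216] [-2.09956708 -2.3342744   0.00667489] 6.0602975316421634
322 245 ({'rect': (393.3, 252.5), 'size': (61.0, 58.7), 'ang': -86.0, 'ell': [393.1, 252.4, 58.6, 60.7]}, {'rect': (393.4, 251.3), 'size': (42.2, 14.2), 'ang': -77.3, 'ell': [393.3, 251.5, 15.2, 53.9]})
286 90 ({'rect': (362.0, 344.4), 'size': (59.3, 58.8), 'ang': 6.0, 'ell': [362.0, 344.4, 58.8, 58.9]}, {'rect': (361.8, 344.9), 'size': (42.1, 14.2), 'ang': -87.6, 'ell': [361.8, 344.7, 15.1, 53.8]})
pad [0.45217216 0.15124738 0.03258005]
```

>>> {"name": "send_rows", "arguments": {"deltas": [{"dx": 2, "dy": 2, "dz": -30, "rx": 0, "ry": 0, "rz": 6.7}, {"dx": 2, "dy": 2, "dz": -60, "rx": 0, "ry": 0, "rz": 6.7}, {"dx": 2, "dy": 2, "dz": -82, "rx": 0, "ry": 0, "rz": 6.7}, {"dx": 2, "dy": 2, "dz": -91, "rx": 0, "ry": 0, "rz": 6.7}, {"dx": 2, "dy": 2, "dz": -91, "rx": 0, "ry": 0, "rz": 6.7}]}}

```text
clock: 14.93
tcp_pos: [0.3958, 0.2522, 0.021]
orientation: [1.963, 2.452, 0.001]
contact_force: [0.1, 0.2, 0.4]
grip_width: 0.0852
gripper_force: 0.0
```

>>> {"name": "send_rows", "arguments": {"deltas": [{"dx": 0, "dy": 0, "dz": 0, "rx": 0, "ry": 0, "rz": 0}, {"dx": 0, "dy": 0, "dz": 0, "rx": 0, "ry": 0, "rz": 0}, {"dx": 0, "dy": 0, "dz": 0, "rx": 0, "ry": 0, "rz": 0}, {"dx": 0, "dy": 0, "dz": 0, "rx": 0, "ry": 0, "rz": 0}], "jaw": 50}}

```text
clock: 15.27
tcp_pos: [0.396, 0.253, 0.0228]
orientation: [1.961, 2.451, 0.004]
contact_force: [-3.0, -2.4, 15.6]
grip_width: 0.0576
gripper_force: 50.0
```

>>> {"name": "send_rows", "arguments": {"deltas": [{"dx": 0, "dy": 0, "dz": 20, "rx": 0, "ry": 0, "rz": 0}, {"dx": 0, "dy": 0, "dz": 55, "rx": 0, "ry": 0, "rz": 0}, {"dx": 0, "dy": 0, "dz": 90, "rx": 0, "ry": 0, "rz": -5}, {"dx": 5, "dy": -20, "dz": 115, "rx": 0, "ry": 0, "rz": -10}, {"dx": 12, "dy": -58, "dz": 115, "rx": 0, "ry": 0, "rz": -10}]}}

```text
clock: 15.68
tcp_pos: [0.4097, 0.2006, 0.1419]
orientation: [2.164, 2.274, 0.021]
contact_force: [2.6, -0.4, -2.3]
grip_width: 0.0576
gripper_force: 55.5
```

>>> {"name": "send_rows", "arguments": {"deltas": [{"dx": 8, "dy": -40, "dz": 0, "rx": 0, "ry": 0, "rz": 0}, {"dx": 16, "dy": -80, "dz": 0, "rx": 0, "ry": 0, "rz": 0}, {"dx": 24, "dy": -120, "dz": 0, "rx": 0, "ry": 0, "rz": 0}, {"dx": 32, "dy": -160, "dz": -10, "rx": 0, "ry": 0, "rz": 0}, {"dx": 32, "dy": -177, "dz": -27, "rx": 0, "ry": 0, "rz": 0}]}}

```text
clock: 16.1
tcp_pos: [0.4416, 0.0116, 0.1103]
orientation: [2.172, 2.261, 0.003]
contact_force: [-0.2, -0.2, -1.9]
grip_width: 0.0574
gripper_force: 55.5
```

>>> {"name": "send_rows", "arguments": {"deltas": [{"dx": 0, "dy": 0, "dz": 0, "rx": 0, "ry": 0, "rz": 0}, {"dx": 0, "dy": 0, "dz": 0, "rx": 0, "ry": 0, "rz": 0}]}}

```text
clock: 16.27
tcp_pos: [0.4385, 0.0161, 0.1086]
orientation: [-2.172, -2.27, 0.001]
contact_force: [-0.3, 0.9, -1.6]
grip_width: 0.0573
gripper_force: 55.4
```

```bash
cat >> h.py <<'E'
def hole(f,o):
    P=pts(f);u,v=proj(f,o['tcp_pos']+[0,0,.006]).astype(int);g=f['frame'].max(2)
    h=np.median(P[v-25:v-10,u-3:u+4,2]); m=win(f,u,v,16)&(g<60)
    cs,_=cv2.findContours(m.astype(np.uint8),cv2.RETR_EXTERNAL,cv2.CHAIN_APPROX_NONE)
    if not cs: return h,None
    c=min(cs,key=lambda c:np.hypot(*(c[:,0].mean(0)-[u,v]))-min(cv2.contourArea(c),30));q=c[:,0].mean(0)
    return 'top-tcp',(h-o['tcp_pos'][2]).round(4),'px',q.round(1),cv2.contourArea(c),(ray(f,*q,h)*1e3).round(1),'slopes',np.polyfit(P[v-40:v+30,u-25,1],P[v-40:v+30,u-25,2],1)[0].round(3)
E
python3 - <<'E'
from h import *
o=r.get_obs();print(o['tcp_pos'],o['orientation'],np.degrees(2*np.arctan2(o['orientation'][1],o['orientation'][0]))%180-90,o['gripper_force'])
f=cam('wrist');print(hole(f,o));cv2.imwrite('pics/w8.png',f['frame'])
for b in brass(f,(.437,.04,.05),rad=90):
    if 50<b[2]<400: print(b)
E
```

```text
[0.43850888 0.01610497 0.10859209] [-2.17186518e+00 -2.26977583e+00  8.53034041e-04] 2.5256244378076644 55.35329282283783
('top-tcp', np.float64(0.0028), 'px', array([318.9, 318. ]), 268.0, array([438. ,  15.6, 111.4]), 'slopes', np.float64(-0.008))
([359.7, 221.5], [459.9, 42.5, 50.0], 116.0)
([273.0, 222.1], [411.0, 40.1, 50.0], 131.5)
```

>>> {"name": "send_rows", "arguments": {"deltas": [{"dx": -1.3, "dy": 0, "dz": -15, "rx": 0, "ry": 0, "rz": 0}, {"dx": -1.3, "dy": 0, "dz": -28, "rx": 0, "ry": 0, "rz": 0}, {"dx": -1.3, "dy": 0, "dz": -38, "rx": 0, "ry": 0, "rz": 0}, {"dx": -1.3, "dy": 0, "dz": -43, "rx": 0, "ry": 0, "rz": 0}, {"dx": -1.3, "dy": 0, "dz": -45, "rx": 0, "ry": 0, "rz": 0}]}}

```text
clock: 16.73
tcp_pos: [0.4376, 0.0182, 0.0633]
orientation: [-2.166, -2.275, 0.0]
contact_force: [-2.1, -0.4, 3.6]
grip_width: 0.0578
gripper_force: 55.9
```

>>> {"name": "send_rows", "arguments": {"deltas": [{"dx": 0, "dy": 0, "dz": -1, "rx": 0, "ry": 0, "rz": 0}, {"dx": 0, "dy": 0, "dz": -2, "rx": 0, "ry": 0, "rz": 0}, {"dx": 0, "dy": 0, "dz": -3, "rx": 0, "ry": 0, "rz": 0}]}}

```text
clock: 16.98
tcp_pos: [0.4377, 0.0183, 0.0624]
orientation: [2.166, 2.273, -0.001]
contact_force: [-13.9, 1.2, 43.0]
grip_width: 0.0577
gripper_force: 59.7
```

>>> {"name": "send_rows", "arguments": {"deltas": [{"dx": 0, "dy": -0.5, "dz": 1.5, "rx": 0, "ry": 0, "rz": 0}, {"dx": 0, "dy": -0.5, "dz": 2, "rx": 0, "ry": 0, "rz": 0}, {"dx": 0, "dy": -0.5, "dz": 2, "rx": 0, "ry": 0, "rz": 0}]}}

```text
clock: 17.23
tcp_pos: [0.4381, 0.017, 0.0629]
orientation: [2.168, 2.273, 0.002]
contact_force: [-1.6, 0.1, 4.9]
grip_width: 0.0575
gripper_force: 55.8
```

>>> {"name": "send_rows", "arguments": {"deltas": [{"dx": 0, "dy": 0, "dz": 0, "rx": 0, "ry": 0, "rz": 0}, {"dx": 0, "dy": 0, "dz": 0, "rx": 0, "ry": 0, "rz": 0}, {"dx": 0, "dy": 0, "dz": 0, "rx": 0, "ry": 0, "rz": 0}, {"dx": 0, "dy": 0, "dz": 0, "rx": 0, "ry": 0, "rz": 0}], "jaw": 76}}

```text
clock: 17.57
tcp_pos: [0.4378, 0.0168, 0.0623]
orientation: [2.169, 2.273, 0.0]
contact_force: [-0.4, 0.4, 0.5]
grip_width: 0.076
gripper_force: 0.0
```

>>> {"name": "send_rows", "arguments": {"deltas": [{"dx": 0, "dy": 0, "dz": 25, "rx": 0, "ry": 0, "rz": 0}, {"dx": 0, "dy": 0, "dz": 50, "rx": 0, "ry": 0, "rz": 0}, {"dx": 0, "dy": 0, "dz": 77, "rx": 0, "ry": 0, "rz": 0}, {"dx": 0, "dy": 0, "dz": 77, "rx": 0, "ry": 0, "rz": 0}, {"dx": 0, "dy": 0, "dz": 77, "rx": 0, "ry": 0, "rz": 0}]}}

```text
clock: 17.98
tcp_pos: [0.4387, 0.0167, 0.1404]
orientation: [2.167, 2.27, 0.003]
contact_force: [0.5, 0.2, -0.3]
grip_width: 0.0759
gripper_force: 0.0
```

>>> {"name": "send_rows", "arguments": {"deltas": [{"dx": 0, "dy": 0, "dz": 0, "rx": 0, "ry": 0, "rz": 0}, {"dx": 0, "dy": 0, "dz": 0, "rx": 0, "ry": 0, "rz": 0}, {"dx": 0, "dy": 0, "dz": 0, "rx": 0, "ry": 0, "rz": 0}]}}

```text
clock: 18.23
tcp_pos: [0.4369, 0.0167, 0.1383]
orientation: [-2.167, -2.272, 0.002]
contact_force: [-0.5, 1.4, -0.6]
grip_width: 0.0757
gripper_force: 0.0
```

Run:
```python
from h import *
o=r.get_obs();print(o['tcp_pos'],o['grip_width'])
f=cam('wrist');cv2.imwrite('pics/w9.png',f['frame']);print(weigh(f));u,v=proj(f,(.437,.016,.064)).astype(int);print(u,v,disc(f,u,v,.064,95))
```

```text
[0.43685338 0.01671235 0.13832194] 0.07571781481068524
(5429, 'slope x,y', array([ 0.008, -0.147]), 'h', np.float64(0.0658))
320 255 ({'rect': (437.9, 20.7), 'size': (61.5, 59.2), 'ang': 82.8, 'ell': [437.6, 20.0, 59.8, 62.2]}, {'rect': (437.3, 20.6), 'size': (43.7, 13.9), 'ang': -86.7, 'ell': [437.5, 20.7, 15.2, 55.6]})
```

View pics/w9.png

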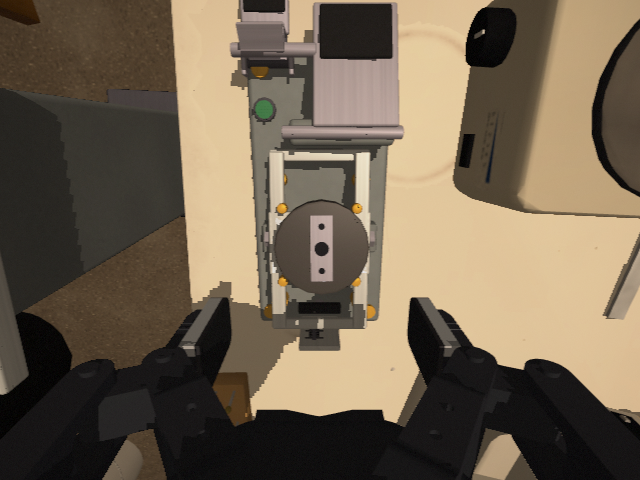

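>>> {"name": "send_rows", "arguments": {"deltas": [{"dx": 0, "dy": 2, "dz": -25, "rx": -5, "ry": 0, "rz": 0}, {"dx": 0, "dy": 3.6, "dz": -50, "rx": -8.4, "ry": 0, "rz": 0}, {"dx": 0, "dy": 3.6, "dz": -70, "rx": -8.4, "ry": 0, "rz": 0}, {"dx": 0, "dy": 3.6, "dz": -78, "rx": -8.4, "ry": 0, "rz": 0}, {"dx": 0, "dy": 3.6, "dz": -78, "rx": -8.4, "ry": 0, "rz": 0}]}}

```text
clock: 18.7
tcp_pos: [0.4359, 0.0204, 0.0594]
orientation: [2.096, 2.201, -0.166]
contact_force: [0.2, -0.3, 0.8]
grip_width: 0.076
gripper_force: 0.0
```

>>> {"name": "send_rows", "arguments": {"deltas": [{"dx": 0, "dy": 0, "dz": 0, "rx": 0, "ry": 0, "rz": 0}, {"dx": 0, "dy": 0, "dz": 0, "rx": 0, "ry": 0, "rz": 0}, {"dx": 0, "dy": 0, "dz": 0, "rx": 0, "ry": 0, "rz": 0}, {"dx": 0, "dy": 0, "dz": 0, "rx": 0, "ry": 0, "rz": 0}], "jaw": 50}}

```text
clock: 19.03
tcp_pos: [0.438, 0.0202, 0.0624]
orientation: [2.096, 2.195, -0.16]
contact_force: [-2.0, 0.5, 5.5]
grip_width: 0.0576
gripper_force: 53.3
```

>>> {"name": "send_rows", "arguments": {"deltas": [{"dx": 0, "dy": 1, "dz": 12, "rx": 0, "ry": 0, "rz": 0}, {"dx": 0, "dy": 2, "dz": 30, "rx": 3, "ry": 0, "rz": 0}, {"dx": 0, "dy": 0, "dz": 65, "rx": 8.4, "ry": 0, "rz": 0}, {"dx": 0, "dy": 0, "dz": 105, "rx": 8.4, "ry": 0, "rz": 0}, {"dx": 0, "dy": 0, "dz": 145, "rx": 8.4, "ry": 0, "rz": 0}]}}

```text
clock: 19.45
tcp_pos: [0.4366, 0.0185, 0.2067]
orientation: [-2.171, -2.268, 0.001]
contact_force: [1.4, -1.4, -1.2]
grip_width: 0.0574
gripper_force: 54.7
```

Run:
```python
from h import *
o=r.get_obs();print(o['tcp_pos'],o['grip_width'],o['orientation'],o['contact_force'],o['gripper_force'])
f=cam('wrist');P=pts(f);print(hole(f,o))
u,v=proj(f,o['tcp_pos']).astype(int);print(u,v,P[v-50:v+31:16,u-30:u+31:30,2].round(3))
u,v=proj(f,(.4523,.151,.033)).astype(int);print('pad',u,v,P[v,u])
```

```text
[0.43662424 0.01851577 0.20665766] 0.05742437555289512 [-2.17059770e+00 -2.26789055e+00  7.77059388e-04] [ 1.43858809 -1.35249042 -1.19681008] 54.69262719154358
('top-tcp', np.float64(0.0031), 'px', array([318.8, 315.7]), 263.5, array([436. ,  19.3, 209.8]), 'slopes', np.float64(-0.008))
320 313 [[0.209 0.21  0.209]
 [0.209 0.209 0.208]
 [0.209 0.209 0.209]
 [0.209 0.209 0.211]
 [0.209 0.21  0.209]
 [0.21  0.211 0.21 ]]
pad 346 55 [0.45173635 0.15144686 0.03116705]
```

>>> {"name": "send_rows", "arguments": {"deltas": [{"dx": 0, "dy": -5, "dz": 40, "rx": 0, "ry": 0, "rz": -7}, {"dx": 0, "dy": -15, "dz": 78, "rx": 0, "ry": 0, "rz": -14}, {"dx": -4, "dy": -38, "dz": 110, "rx": 0, "ry": 0, "rz": -21}, {"dx": -8, "dy": -72, "dz": 125, "rx": 0, "ry": 0, "rz": -28}, {"dx": -12, "dy": -110, "dz": 125, "rx": 0, "ry": 0, "rz": -35}]}}

```text
clock: 19.92
tcp_pos: [0.4275, -0.0898, 0.3354]
orientation: [2.748, 1.508, 0.009]
contact_force: [1.7, -0.4, -2.9]
grip_width: 0.0576
gripper_force: 55.6
```

>>> {"name": "send_rows", "arguments": {"deltas": [{"dx": 0, "dy": -40, "dz": 0, "rx": 0, "ry": 0, "rz": -7}, {"dx": 0, "dy": -80, "dz": 0, "rx": 0, "ry": 0, "rz": -14}, {"dx": 0, "dy": -120, "dz": 0, "rx": 0, "ry": 0, "rz": -21}, {"dx": -5, "dy": -160, "dz": 0, "rx": 0, "ry": 0, "rz": -28}, {"dx": -15, "dy": -198, "dz": 0, "rx": 0, "ry": 0, "rz": -35}]}}

```text
clock: 20.33
tcp_pos: [0.4102, -0.2899, 0.3309]
orientation: [3.081, 0.608, 0.001]
contact_force: [1.5, -1.1, -1.4]
grip_width: 0.0575
gripper_force: 55.6
```

>>> {"name": "send_rows", "arguments": {"deltas": [{"dx": -20, "dy": -34, "dz": 0, "rx": 0, "ry": 0, "rz": -7}, {"dx": -36, "dy": -69, "dz": 0, "rx": 0, "ry": 0, "rz": -14}, {"dx": -36, "dy": -72, "dz": -40, "rx": 0, "ry": 0, "rz": -21}, {"dx": -36, "dy": -72, "dz": -80, "rx": 0, "ry": 0, "rz": -28}, {"dx": -36, "dy": -72, "dz": -120, "rx": 0, "ry": 0, "rz": -35}]}}

```text
clock: 20.75
tcp_pos: [0.3738, -0.3611, 0.21]
orientation: [3.12, -0.351, 0.003]
contact_force: [0.3, -0.1, -2.4]
grip_width: 0.0576
gripper_force: 55.6
```

>>> {"name": "send_rows", "arguments": {"deltas": [{"dx": 0, "dy": 0, "dz": -40, "rx": 0, "ry": 0, "rz": 0}, {"dx": 0, "dy": 0, "dz": -80, "rx": 0, "ry": 0, "rz": 0}, {"dx": 0, "dy": 0, "dz": -110, "rx": 0, "ry": 0, "rz": 0}, {"dx": 0, "dy": 0, "dz": -110, "rx": 0, "ry": 0, "rz": 0}]}}

```text
clock: 21.08
tcp_pos: [0.3708, -0.3571, 0.0954]
orientation: [-3.118, 0.336, 0.013]
contact_force: [-1.2, 0.4, -2.5]
grip_width: 0.058
gripper_force: 55.5
```

Run:
```python
from h import *
o=r.get_obs();print(o['tcp_pos'],o['orientation'],o['gripper_force'])
f=cam('wrist');cv2.imwrite('pics/w10.png',f['frame']);print(hole(f,o))
u,v=proj(f,(.467,-.39,.032)).astype(int);print(u,v,disc(f,u,v,.032,60))
# tray walls: grey pixels with height 6..14mm
P=pts(f);q=P.reshape(-1,3);m=(abs(q[:,0]-.374)<.065)&(abs(q[:,1]+.362)<.055)&(q[:,2]>.0075)&(q[:,2]<.016);print(m.sum(),np.percentile(q[m],[1,50,99],axis=0).round(4).tolist())
g=cam('top');cv2.imwrite('pics/t10.png',cv2.resize(g['frame'][240:350,400:500],None,fx=5,fy=5))
```

```text
[ 0.37077631 -0.35712906  0.0953681 ] [-3.11752196  0.33624862  0.01296565] 55.465121269226074
('top-tcp', np.float64(0.003), 'px', array([318.7, 315.6]), 296.0, array([ 372.6, -358.7,   98.3]), 'slopes', np.float64(-3.143))
339 78 ({'rect': (466.3, -391.6), 'size': (58.2, 54.3), 'ang': 77.6, 'ell': [467.5, -392.1, 56.5, 59.1]}, {'rect': (468.8, -392.5), 'size': (42.0, 14.2), 'ang': -19.8, 'ell': [468.7, -392.5, 15.2, 54.2]})
2176 [[0.335, -0.4037, 0.0077], [0.408, -0.3846, 0.0109], [0.4384, -0.3239, 0.0127]]
```

View pics/w10.png

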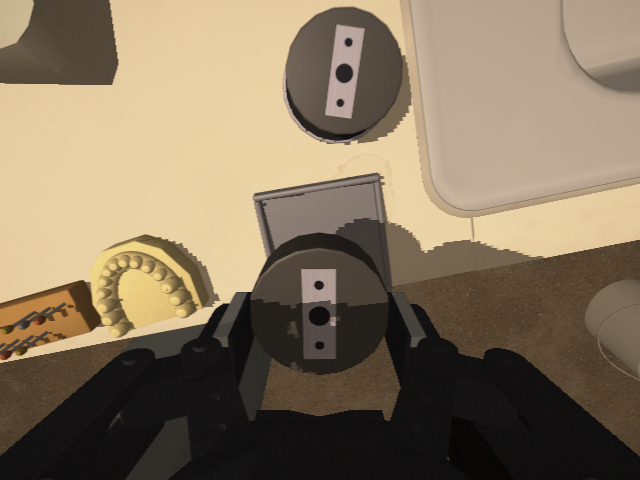

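Run:
```python
from h import *
o=r.get_obs();f=cam('wrist');print(o['tcp_pos'],f['t'])
a,b=[ray(f,u,v,.010)[:2]*1e3 for u,v in((255,193),(382,174))]
d=(b-a)/np.linalg.norm(b-a);n=np.array([d[1],-d[0]]);n=n if n[0]<0 else -n
print(a,b,np.linalg.norm(b-a),'yaw',np.degrees(np.arctan2(d[0],-d[1])),'centre',(a+b)/2+n*40)
c=proj(f,(.467,-.39,.008));print(c)
```

```text
[ 0.37432131 -0.35956567  0.1007504 ] [ 0.44782511 -0.37700426  0.23359839]
[ 419.56540532 -328.61319051] [ 413.99932181 -410.36126726] 81.9373500833964 yaw -3.8951574642902727 centre [ 376.87476261 -366.76999017]
[333.41075781  93.53297517]
```

>>> {"name": "send_rows", "arguments": {"deltas": [{"dx": 0.5, "dy": -3.5, "dz": -25, "rx": 0, "ry": 0, "rz": 0}, {"dx": 0.5, "dy": -3.5, "dz": -50, "rx": 0, "ry": 0, "rz": 0}, {"dx": 0.5, "dy": -3.5, "dz": -66, "rx": 0, "ry": 0, "rz": 0}, {"dx": 0.5, "dy": -3.5, "dz": -72, "rx": 0, "ry": 0, "rz": 0}, {"dx": 0.5, "dy": -3.5, "dz": -74, "rx": 0, "ry": 0, "rz": 0}]}}

```text
clock: 21.65
tcp_pos: [0.376, -0.364, 0.0277]
orientation: [3.122, -0.337, 0.003]
contact_force: [-0.7, 0.1, -2.5]
grip_width: 0.0574
gripper_force: 55.6
```

>>> {"name": "send_rows", "arguments": {"deltas": [{"dx": 0, "dy": 0, "dz": 0, "rx": 0, "ry": 0, "rz": 0}, {"dx": 0, "dy": 0, "dz": 0, "rx": 0, "ry": 0, "rz": 0}]}}

```text
clock: 21.82
tcp_pos: [0.3763, -0.3641, 0.0283]
orientation: [3.122, -0.337, 0.004]
contact_force: [0.2, 0.7, -1.3]
grip_width: 0.0573
gripper_force: 55.6
```

>>> {"name": "send_rows", "arguments": {"deltas": [{"dx": 0, "dy": 0, "dz": -1.5, "rx": 0, "ry": 0, "rz": 0}, {"dx": 0, "dy": 0, "dz": -2.5, "rx": 0, "ry": 0, "rz": 0}, {"dx": 0, "dy": 0, "dz": -2.5, "rx": 0, "ry": 0, "rz": 0}]}}

```text
clock: 22.07
tcp_pos: [0.3762, -0.3641, 0.0266]
orientation: [3.121, -0.337, 0.003]
contact_force: [-4.3, 2.7, 18.1]
grip_width: 0.0573
gripper_force: 57.5
```

>>> {"name": "send_rows", "arguments": {"deltas": [{"dx": 0, "dy": 0, "dz": 0, "rx": 0, "ry": 0, "rz": 0}, {"dx": 0, "dy": 0, "dz": 0, "rx": 0, "ry": 0, "rz": 0}, {"dx": 0, "dy": 0, "dz": 0, "rx": 0, "ry": 0, "rz": 0}, {"dx": 0, "dy": 0, "dz": 0, "rx": 0, "ry": 0, "rz": 0}], "jaw": 78}}

```text
clock: 22.4
tcp_pos: [0.3753, -0.3633, 0.0242]
orientation: [3.123, -0.337, 0.001]
contact_force: [0.2, 0.5, 0.7]
grip_width: 0.0779
gripper_force: 0.0
```

>>> {"name": "send_rows", "arguments": {"deltas": [{"dx": 0, "dy": 0, "dz": 20, "rx": 0, "ry": 0, "rz": 0}, {"dx": 0, "dy": 0, "dz": 50, "rx": 0, "ry": 0, "rz": 0}, {"dx": 0, "dy": 0, "dz": 90, "rx": 0, "ry": 0, "rz": 0}, {"dx": 0, "dy": 0, "dz": 130, "rx": 0, "ry": 0, "rz": 0}, {"dx": 0, "dy": 0, "dz": 170, "rx": 0, "ry": 0, "rz": 0}]}}

```text
clock: 22.82
tcp_pos: [0.3748, -0.3626, 0.1956]
orientation: [-3.123, 0.336, 0.001]
contact_force: [1.4, -1.2, -0.2]
grip_width: 0.0782
gripper_force: 0.0
```

>>> {"name": "send_rows", "arguments": {"deltas": [{"dx": 0, "dy": 0, "dz": 0, "rx": 0, "ry": 0, "rz": 0}, {"dx": 0, "dy": 0, "dz": 0, "rx": 0, "ry": 0, "rz": 0}]}}

```text
clock: 22.98
tcp_pos: [0.3764, -0.3642, 0.1966]
orientation: [3.12, -0.337, 0.007]
contact_force: [-0.2, 0.3, -0.1]
grip_width: 0.0781
gripper_force: 0.0
```

Run:
```python
from h import *
o=r.get_obs();print(o['tcp_pos'],o['orientation'])
f=cam('wrist');cv2.imwrite('pics/w11.png',f['frame'])
for p in((.467,-.39,.032),(.376,-.364,.028)):
    u,v=proj(f,p).astype(int);print(u,v,disc(f,u,v,p[2],75,.008))
```

```text
[ 0.37636087 -0.36419715  0.19662489] [ 3.11991454 -0.33679467  0.00673924]
323 108 ({'rect': (468.5, -392.4), 'size': (59.1, 58.4), 'ang': -10.3, 'ell': [468.5, -392.7, 58.6, 58.8]}, {'rect': (468.4, -392.1), 'size': (42.2, 14.3), 'ang': -19.7, 'ell': [468.5, -392.2, 15.1, 54.0]})
316 221 ({'rect': (378.2, -366.2), 'size': (59.6, 58.8), 'ang': 14.0, 'ell': [378.4, -366.5, 58.5, 59.6]}, {'rect': (377.4, -365.4), 'size': (41.1, 14.2), 'ang': -12.1, 'ell': [377.9, -365.7, 15.5, 53.2]})
```

View pics/w11.png

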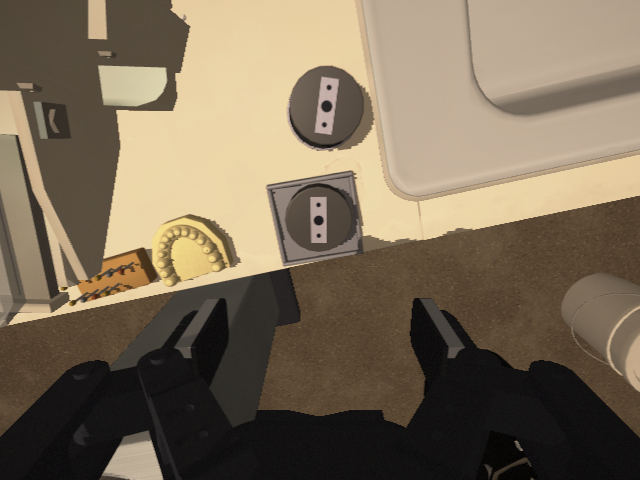

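>>> {"name": "send_rows", "arguments": {"deltas": [{"dx": 5, "dy": 0, "dz": 40, "rx": 0, "ry": 0, "rz": 7}, {"dx": 15, "dy": 0, "dz": 78, "rx": 0, "ry": 0, "rz": 14}, {"dx": 30, "dy": 10, "dz": 112, "rx": 0, "ry": 0, "rz": 21}, {"dx": 45, "dy": 35, "dz": 135, "rx": 0, "ry": 0, "rz": 28}, {"dx": 52, "dy": 73, "dz": 135, "rx": 0, "ry": 0, "rz": 35}], "jaw": 85}}

```text
clock: 23.45
tcp_pos: [0.4298, -0.2926, 0.3323]
orientation: [3.076, 0.62, 0.008]
contact_force: [1.7, 0.4, 0.5]
grip_width: 0.0852
gripper_force: 0.0
```

>>> {"name": "send_rows", "arguments": {"deltas": [{"dx": 0, "dy": 40, "dz": 0, "rx": 0, "ry": 0, "rz": 7}, {"dx": 0, "dy": 80, "dz": 0, "rx": 0, "ry": 0, "rz": 14}, {"dx": 0, "dy": 120, "dz": 0, "rx": 0, "ry": 0, "rz": 21}, {"dx": 0, "dy": 160, "dz": 0, "rx": 0, "ry": 0, "rz": 28}, {"dx": 0, "dy": 200, "dz": 0, "rx": 0, "ry": 0, "rz": 35}]}}

```text
clock: 23.87
tcp_pos: [0.4259, -0.0883, 0.3273]
orientation: [-2.745, -1.523, 0.003]
contact_force: [1.3, -0.1, 0.9]
grip_width: 0.0851
gripper_force: 0.0
```

>>> {"name": "send_rows", "arguments": {"deltas": [{"dx": 0, "dy": 40, "dz": 0, "rx": 0, "ry": 0, "rz": 7}, {"dx": 0, "dy": 80, "dz": 0, "rx": 0, "ry": 0, "rz": 14}, {"dx": 0, "dy": 120, "dz": 0, "rx": 0, "ry": 0, "rz": 21}, {"dx": 0, "dy": 158, "dz": -10, "rx": 0, "ry": 0, "rz": 28}, {"dx": -5, "dy": 196, "dz": -20, "rx": 0, "ry": 0, "rz": 34}]}}

```text
clock: 24.28
tcp_pos: [0.4218, 0.1074, 0.3079]
orientation: [-2.182, -2.26, 0.0]
contact_force: [0.7, 0.5, -0.3]
grip_width: 0.0852
gripper_force: 0.0
```

>>> {"name": "send_rows", "arguments": {"deltas": [{"dx": -7, "dy": 39, "dz": -10, "rx": 0, "ry": 0, "rz": 0}, {"dx": -15, "dy": 78, "dz": -20, "rx": 0, "ry": 0, "rz": 0}, {"dx": -25, "dy": 115, "dz": -32, "rx": 0, "ry": 0, "rz": 0}, {"dx": -37, "dy": 150, "dz": -48, "rx": 0, "ry": 0, "rz": 0}, {"dx": -48, "dy": 185, "dz": -64, "rx": 0, "ry": 0, "rz": 0}]}}

```text
clock: 24.7
tcp_pos: [0.3727, 0.2919, 0.2429]
orientation: [-2.188, -2.253, 0.003]
contact_force: [1.1, -0.8, -0.1]
grip_width: 0.0852
gripper_force: 0.0
```

>>> {"name": "send_rows", "arguments": {"deltas": [{"dx": -8, "dy": 30, "dz": -26, "rx": 0, "ry": 0, "rz": 0}, {"dx": -13, "dy": 52, "dz": -60, "rx": 0, "ry": 0, "rz": 0}, {"dx": -13, "dy": 52, "dz": -100, "rx": 0, "ry": 0, "rz": 0}, {"dx": -13, "dy": 52, "dz": -130, "rx": 0, "ry": 0, "rz": 0}, {"dx": -13, "dy": 52, "dz": -130, "rx": 0, "ry": 0, "rz": 0}]}}

```text
clock: 25.12
tcp_pos: [0.3572, 0.3394, 0.1083]
orientation: [-2.184, -2.255, 0.02]
contact_force: [-0.6, -1.6, 0.6]
grip_width: 0.0849
gripper_force: 0.0
```

Run:
```python
from h import *
o=r.get_obs();print(o['tcp_pos'],o['orientation'],np.degrees(2*np.arctan2(o['orientation'][1],o['orientation'][0]))%180-90)
f=cam('wrist')
for p in((.362,.344,.024),):
    u,v=proj(f,p).astype(int);print(u,v,disc(f,u,v,.024,80,.009))
```

```text
[0.35720022 0.33937157 0.10832483] [-2.18418675 -2.25548566  0.02009619] 1.8401245803758002
328 242 ({'rect': (361.5, 345.0), 'size': (60.5, 59.1), 'ang': -61.4, 'ell': [361.8, 345.1, 58.6, 60.6]}, {'rect': (361.7, 343.8), 'size': (42.0, 14.1), 'ang': -87.2, 'ell': [361.7, 344.2, 15.4, 54.3]})
```

>>> {"name": "send_rows", "arguments": {"deltas": [{"dx": 1, "dy": 0, "dz": -20, "rx": 0, "ry": 0, "rz": 1}, {"dx": 1, "dy": 0, "dz": -40, "rx": 0, "ry": 0, "rz": 1}, {"dx": 1, "dy": 0, "dz": -55, "rx": 0, "ry": 0, "rz": 1}, {"dx": 1, "dy": 0, "dz": -55, "rx": 0, "ry": 0, "rz": 1}, {"dx": 1, "dy": 0, "dz": -55, "rx": 0, "ry": 0, "rz": 1}]}}

```text
clock: 25.58
tcp_pos: [0.3625, 0.3431, 0.0611]
orientation: [-2.169, -2.272, -0.001]
contact_force: [1.0, 0.1, 0.6]
grip_width: 0.0848
gripper_force: 0.0
```

>>> {"name": "send_rows", "arguments": {"deltas": [{"dx": 0, "dy": 1, "dz": -20, "rx": 0, "ry": 0, "rz": 0}, {"dx": 0, "dy": 1, "dz": -36, "rx": 0, "ry": 0, "rz": 0}, {"dx": 0, "dy": 1, "dz": -41, "rx": 0, "ry": 0, "rz": 0}, {"dx": 0, "dy": 1, "dz": -41, "rx": 0, "ry": 0, "rz": 0}]}}

```text
clock: 25.92
tcp_pos: [0.3624, 0.3439, 0.0196]
orientation: [2.169, 2.273, 0.0]
contact_force: [-0.4, 0.1, -0.2]
grip_width: 0.0849
gripper_force: 0.0
```

>>> {"name": "send_rows", "arguments": {"deltas": [{"dx": 0, "dy": 0, "dz": 0, "rx": 0, "ry": 0, "rz": 0}, {"dx": 0, "dy": 0, "dz": 0, "rx": 0, "ry": 0, "rz": 0}, {"dx": 0, "dy": 0, "dz": 0, "rx": 0, "ry": 0, "rz": 0}, {"dx": 0, "dy": 0, "dz": 0, "rx": 0, "ry": 0, "rz": 0}], "jaw": 50}}

```text
clock: 26.25
tcp_pos: [0.3627, 0.3447, 0.0208]
orientation: [2.168, 2.272, 0.003]
contact_force: [-1.3, -2.3, 10.3]
grip_width: 0.058
gripper_force: 51.0
```

>>> {"name": "send_rows", "arguments": {"deltas": [{"dx": 0, "dy": 0, "dz": 20, "rx": 0, "ry": 0, "rz": 0}, {"dx": 0, "dy": 0, "dz": 55, "rx": 0, "ry": 0, "rz": 0}, {"dx": 2, "dy": -12, "dz": 90, "rx": 0, "ry": 0, "rz": 0}, {"dx": 10, "dy": -40, "dz": 112, "rx": 0, "ry": 0, "rz": 0}, {"dx": 20, "dy": -78, "dz": 115, "rx": 0, "ry": 0, "rz": 0}]}}

```text
clock: 26.67
tcp_pos: [0.3832, 0.2702, 0.1389]
orientation: [2.162, 2.279, 0.015]
contact_force: [0.8, 0.7, -1.7]
grip_width: 0.0575
gripper_force: 55.7
```

>>> {"name": "send_rows", "arguments": {"deltas": [{"dx": 11, "dy": -39, "dz": 0, "rx": 0, "ry": 0, "rz": 0}, {"dx": 21, "dy": -78, "dz": 0, "rx": 0, "ry": 0, "rz": 0}, {"dx": 31, "dy": -117, "dz": 0, "rx": 0, "ry": 0, "rz": 0}, {"dx": 41, "dy": -156, "dz": 0, "rx": 0, "ry": 0, "rz": 0}, {"dx": 48, "dy": -196, "dz": 0, "rx": 0, "ry": 0, "rz": 0}]}}

```text
clock: 27.08
tcp_pos: [0.4307, 0.068, 0.1348]
orientation: [2.168, 2.272, 0.001]
contact_force: [1.5, -0.0, -2.4]
grip_width: 0.0573
gripper_force: 55.7
```

>>> {"name": "send_rows", "arguments": {"deltas": [{"dx": 4, "dy": -35, "dz": 0, "rx": 0, "ry": 0, "rz": 0}, {"dx": 6, "dy": -54, "dz": -15, "rx": 0, "ry": 0, "rz": 0}, {"dx": 6, "dy": -54, "dz": -27, "rx": 0, "ry": 0, "rz": 0}, {"dx": 6, "dy": -54, "dz": -27, "rx": 0, "ry": 0, "rz": 0}, {"dx": 6, "dy": -54, "dz": -27, "rx": 0, "ry": 0, "rz": 0}]}}

```text
clock: 27.5
tcp_pos: [0.4357, 0.0162, 0.1073]
orientation: [-2.168, -2.273, 0.0]
contact_force: [0.8, 0.7, -1.5]
grip_width: 0.0579
gripper_force: 55.6
```

Run:
```python
from h import *
o=r.get_obs();print(o['tcp_pos'],o['orientation'],np.degrees(2*np.arctan2(o['orientation'][1],o['orientation'][0]))%180-90,o['gripper_force'])
f=cam('wrist');print(hole(f,o))
for b in brass(f,(.437,.04,.05),rad=90):
    if 50<b[2]<400: print(b)
```

```text
[0.43571825 0.01619922 0.10726738] [-2.16763770e+00 -2.27300474e+00  3.31389777e-04] 2.7185050030163893 55.57280123233795
('top-tcp', np.float64(0.0051), 'px', array([318.9, 319.6]), 273.0, array([435.2,  16.2, 112.3]), 'slopes', np.float64(-0.0))
([364.9, 223.3], [459.9, 42.2, 50.0], 123.0)
([277.7, 223.2], [410.9, 40.0, 50.0], 133.5)
```

>>> {"name": "send_rows", "arguments": {"deltas": [{"dx": 1.3, "dy": -0.5, "dz": -15, "rx": 0, "ry": 0, "rz": 0}, {"dx": 1.3, "dy": -0.5, "dz": -28, "rx": 0, "ry": 0, "rz": 0}, {"dx": 1.3, "dy": -0.5, "dz": -38, "rx": 0, "ry": 0, "rz": 0}, {"dx": 1.3, "dy": -0.5, "dz": -44, "rx": 0, "ry": 0, "rz": 0}, {"dx": 1.3, "dy": -0.5, "dz": -45, "rx": 0, "ry": 0, "rz": 0}]}}

```text
clock: 27.97
tcp_pos: [0.4371, 0.0161, 0.0616]
orientation: [-2.166, -2.274, 0.001]
contact_force: [0.7, 0.3, -1.7]
grip_width: 0.0574
gripper_force: 55.7
```

>>> {"name": "send_rows", "arguments": {"deltas": [{"dx": 0, "dy": 0, "dz": -1, "rx": 0, "ry": 0, "rz": 0}, {"dx": 0, "dy": 0, "dz": -2, "rx": 0, "ry": 0, "rz": 0}]}}

```text
clock: 28.13
tcp_pos: [0.4378, 0.0159, 0.0606]
orientation: [2.167, 2.273, 0.001]
contact_force: [-4.5, -0.1, 17.4]
grip_width: 0.0577
gripper_force: 57.3
```

Seated; release and weigh.

>>> {"name": "send_rows", "arguments": {"deltas": [{"dx": 0, "dy": 0, "dz": 0.5, "rx": 0, "ry": 0, "rz": 0}, {"dx": 0, "dy": 0, "dz": 1, "rx": 0, "ry": 0, "rz": 0}]}}

```text
clock: 28.3
tcp_pos: [0.4378, 0.0155, 0.0615]
orientation: [2.168, 2.273, 0.001]
contact_force: [0.2, 0.7, -1.9]
grip_width: 0.0578
gripper_force: 55.6
```

>>> {"name": "send_rows", "arguments": {"deltas": [{"dx": 0, "dy": 0, "dz": 0, "rx": 0, "ry": 0, "rz": 0}, {"dx": 0, "dy": 0, "dz": 0, "rx": 0, "ry": 0, "rz": 0}, {"dx": 0, "dy": 0, "dz": 0, "rx": 0, "ry": 0, "rz": 0}, {"dx": 0, "dy": 0, "dz": 0, "rx": 0, "ry": 0, "rz": 0}], "jaw": 76}}

```text
clock: 28.63
tcp_pos: [0.4376, 0.0154, 0.0611]
orientation: [2.168, 2.273, 0.001]
contact_force: [0.2, -0.4, -0.3]
grip_width: 0.0761
gripper_force: 0.0
```

>>> {"name": "send_rows", "arguments": {"deltas": [{"dx": 0, "dy": 0, "dz": 25, "rx": 0, "ry": 0, "rz": 0}, {"dx": 0, "dy": 0, "dz": 50, "rx": 0, "ry": 0, "rz": 0}, {"dx": 0, "dy": 0, "dz": 77, "rx": 0, "ry": 0, "rz": 0}, {"dx": 0, "dy": 0, "dz": 77, "rx": 0, "ry": 0, "rz": 0}, {"dx": 0, "dy": 0, "dz": 77, "rx": 0, "ry": 0, "rz": 0}]}}

```text
clock: 29.05
tcp_pos: [0.4384, 0.0152, 0.1391]
orientation: [2.167, 2.27, 0.003]
contact_force: [0.0, -0.2, -0.9]
grip_width: 0.076
gripper_force: 0.0
```

>>> {"name": "send_rows", "arguments": {"deltas": [{"dx": 0, "dy": 0, "dz": 0, "rx": 0, "ry": 0, "rz": 0}, {"dx": 0, "dy": 0, "dz": 0, "rx": 0, "ry": 0, "rz": 0}, {"dx": 0, "dy": 0, "dz": 0, "rx": 0, "ry": 0, "rz": 0}, {"dx": 0, "dy": 0, "dz": 0, "rx": 0, "ry": 0, "rz": 0}]}}

```text
clock: 29.38
tcp_pos: [0.4368, 0.0155, 0.1372]
orientation: [-2.167, -2.273, 0.001]
contact_force: [-0.1, 0.7, -0.7]
grip_width: 0.0762
gripper_force: 0.0
```

Run:
```python
from h import *
o=r.get_obs();print(o['tcp_pos'],o['grip_width'])
f=cam('wrist');cv2.imwrite('pics/w12.png',f['frame']);print(weigh(f));u,v=proj(f,(.437,.016,.064)).astype(int);print(u,v,disc(f,u,v,.064,95))
```

```text
[0.43684642 0.01547402 0.13724701] 0.07621911218803963
(5539, 'slope x,y', array([0.001, 0.003]), 'h', np.float64(0.0655))
320 254 ({'rect': (437.3, 16.1), 'size': (61.3, 59.3), 'ang': -61.7, 'ell': [437.6, 16.2, 58.6, 61.5]}, {'rect': (437.7, 14.4), 'size': (41.4, 13.9), 'ang': -87.8, 'ell': [437.5, 14.6, 15.3, 53.1]})
```

>>> {"name": "send_rows", "arguments": {"deltas": [{"dx": 0, "dy": 0, "dz": -30, "rx": 0, "ry": 0, "rz": 0}, {"dx": 0, "dy": 0, "dz": -55, "rx": 0, "ry": 0, "rz": 0}, {"dx": 0, "dy": 0, "dz": -72, "rx": 0, "ry": 0, "rz": 0}, {"dx": 0, "dy": 0, "dz": -78, "rx": 0, "ry": 0, "rz": 0}, {"dx": 0, "dy": 0, "dz": -78, "rx": 0, "ry": 0, "rz": 0}]}}

```text
clock: 29.85
tcp_pos: [0.4363, 0.0156, 0.0587]
orientation: [-2.166, -2.272, 0.003]
contact_force: [-0.0, -0.1, 0.3]
grip_width: 0.0759
gripper_force: 0.0
```

>>> {"name": "send_rows", "arguments": {"deltas": [{"dx": 0, "dy": 0, "dz": 0, "rx": 0, "ry": 0, "rz": 0}, {"dx": 0, "dy": 0, "dz": 0, "rx": 0, "ry": 0, "rz": 0}, {"dx": 0, "dy": 0, "dz": 0, "rx": 0, "ry": 0, "rz": 0}, {"dx": 0, "dy": 0, "dz": 0, "rx": 0, "ry": 0, "rz": 0}], "jaw": 50}}

```text
clock: 30.18
tcp_pos: [0.4379, 0.0156, 0.0613]
orientation: [2.168, 2.272, 0.001]
contact_force: [-2.3, 0.0, 7.3]
grip_width: 0.0575
gripper_force: 52.5
```

>>> {"name": "send_rows", "arguments": {"deltas": [{"dx": 0, "dy": 0, "dz": 20, "rx": 0, "ry": 0, "rz": 0}, {"dx": 0, "dy": 0, "dz": 50, "rx": 0, "ry": 0, "rz": 0}, {"dx": 0, "dy": 0, "dz": 90, "rx": 0, "ry": 0, "rz": 0}, {"dx": 0, "dy": 0, "dz": 130, "rx": 0, "ry": 0, "rz": -5}, {"dx": 0, "dy": 0, "dz": 170, "rx": 0, "ry": 0, "rz": -12}]}}

```text
clock: 30.6
tcp_pos: [0.4368, 0.0158, 0.232]
orientation: [-2.397, -2.03, -0.0]
contact_force: [1.7, -1.8, -2.4]
grip_width: 0.0577
gripper_force: 55.3
```

>>> {"name": "send_rows", "arguments": {"deltas": [{"dx": 0, "dy": -8, "dz": 38, "rx": 0, "ry": 0, "rz": -7}, {"dx": 0, "dy": -25, "dz": 72, "rx": 0, "ry": 0, "rz": -14}, {"dx": -5, "dy": -55, "dz": 95, "rx": 0, "ry": 0, "rz": -21}, {"dx": -10, "dy": -92, "dz": 100, "rx": 0, "ry": 0, "rz": -28}, {"dx": -15, "dy": -130, "dz": 100, "rx": 0, "ry": 0, "rz": -35}]}}

```text
clock: 31.02
tcp_pos: [0.4232, -0.1153, 0.3333]
orientation: [2.892, 1.212, 0.006]
contact_force: [1.0, -0.9, -3.8]
grip_width: 0.0576
gripper_force: 55.4
```

>>> {"name": "send_rows", "arguments": {"deltas": [{"dx": 0, "dy": -40, "dz": 0, "rx": 0, "ry": 0, "rz": -7}, {"dx": 0, "dy": -80, "dz": 0, "rx": 0, "ry": 0, "rz": -14}, {"dx": 5, "dy": -120, "dz": 0, "rx": 0, "ry": 0, "rz": -21}, {"dx": 15, "dy": -158, "dz": 0, "rx": 0, "ry": 0, "rz": -28}, {"dx": 25, "dy": -195, "dz": 0, "rx": 0, "ry": 0, "rz": -35}]}}

```text
clock: 31.43
tcp_pos: [0.4467, -0.3119, 0.3305]
orientation: [3.128, 0.281, -0.0]
contact_force: [0.7, 0.1, -1.7]
grip_width: 0.0576
gripper_force: 55.3
```

>>> {"name": "send_rows", "arguments": {"deltas": [{"dx": 10, "dy": -38, "dz": 0, "rx": 0, "ry": 0, "rz": -7}, {"dx": 20, "dy": -75, "dz": 0, "rx": 0, "ry": 0, "rz": -14}, {"dx": 20, "dy": -80, "dz": -40, "rx": 0, "ry": 0, "rz": -21}, {"dx": 20, "dy": -80, "dz": -80, "rx": 0, "ry": 0, "rz": -28}, {"dx": 20, "dy": -80, "dz": -120, "rx": 0, "ry": 0, "rz": -31}]}}

```text
clock: 31.85
tcp_pos: [0.4674, -0.3907, 0.2094]
orientation: [3.09, -0.566, 0.003]
contact_force: [-0.4, 0.2, -2.4]
grip_width: 0.0576
gripper_force: 55.4
```

>>> {"name": "send_rows", "arguments": {"deltas": [{"dx": 0, "dy": 0, "dz": -40, "rx": 0, "ry": 0, "rz": 0}, {"dx": 0, "dy": 0, "dz": -80, "rx": 0, "ry": 0, "rz": 0}, {"dx": 0, "dy": 0, "dz": -100, "rx": 0, "ry": 0, "rz": 0}, {"dx": 0, "dy": 0, "dz": -100, "rx": 0, "ry": 0, "rz": 0}, {"dx": 0, "dy": 0, "dz": -100, "rx": 0, "ry": 0, "rz": 0}]}}

```text
clock: 32.27
tcp_pos: [0.4671, -0.3893, 0.11]
orientation: [-3.091, 0.553, 0.002]
contact_force: [1.0, -0.5, -1.1]
grip_width: 0.0576
gripper_force: 55.2
```

Run:
```python
from h import *
o=r.get_obs();print(o['tcp_pos'],o['orientation'],o['gripper_force'],o['grip_width'])
f=cam('wrist');print(hole(f,o))
P=pts(f);u,v=proj(f,o['tcp_pos']).astype(int);print(u,v,P[v-50:v+31:16,u-30:u+31:30,2].round(3))
u,v=proj(f,(.467,-.39,.032)).astype(int);print(u,v,disc(f,u,v,.032,60)[0])
```

```text
[ 0.46711816 -0.38931369  0.109961  ] [-3.09135802e+00  5.53278159e-01  1.58382653e-03] 55.2474170923233 0.05757594528006063
('top-tcp', np.float64(0.0043), 'px', array([319.1, 320.1]), 316.5, array([ 467.5, -390.8,  114.3]), 'slopes', np.float64(-0.009))
316 316 [[0.114 0.114 0.114]
 [0.113 0.115 0.114]
 [0.114 0.114 0.115]
 [0.114 0.114 0.114]
 [0.113 0.115 0.113]
 [0.114 0.115 0.114]]
318 254 {'rect': (482.6, -398.4), 'size': (58.9, 33.4), 'ang': 67.7, 'ell': [480.6, -397.4, 37.2, 57.1]}
```

>>> {"name": "send_rows", "arguments": {"deltas": [{"dx": 0, "dy": -0.8, "dz": -25, "rx": 0, "ry": 0, "rz": 0}, {"dx": 0, "dy": -0.8, "dz": -43, "rx": 0, "ry": 0, "rz": 0}, {"dx": 0, "dy": -0.8, "dz": -53, "rx": 0, "ry": 0, "rz": 0}, {"dx": 0, "dy": -0.8, "dz": -56, "rx": 0, "ry": 0, "rz": 0}, {"dx": 0, "dy": -0.8, "dz": -56, "rx": 0, "ry": 0, "rz": 0}]}}

```text
clock: 32.73
tcp_pos: [0.468, -0.3908, 0.055]
orientation: [3.092, -0.554, 0.002]
contact_force: [-0.4, 0.2, -2.3]
grip_width: 0.0573
gripper_force: 55.4
```

>>> {"name": "send_rows", "arguments": {"deltas": [{"dx": 0, "dy": 0, "dz": -1, "rx": 0, "ry": 0, "rz": 0}, {"dx": 0, "dy": 0, "dz": -2, "rx": 0, "ry": 0, "rz": 0}]}}

```text
clock: 32.9
tcp_pos: [0.4685, -0.391, 0.0536]
orientation: [3.091, -0.553, 0.004]
contact_force: [-0.0, -0.2, -0.2]
grip_width: 0.0573
gripper_force: 55.4
```

>>> {"name": "send_rows", "arguments": {"deltas": [{"dx": 0, "dy": 0.5, "dz": -1, "rx": 0, "ry": 0, "rz": 0}, {"dx": 0, "dy": 0.5, "dz": -1, "rx": 0, "ry": 0, "rz": 0}]}}

```text
clock: 33.07
tcp_pos: [0.4686, -0.391, 0.0534]
orientation: [3.09, -0.554, 0.004]
contact_force: [-1.6, -0.1, 8.6]
grip_width: 0.0573
gripper_force: 56.5
```

>>> {"name": "send_rows", "arguments": {"deltas": [{"dx": 0, "dy": 0, "dz": 0, "rx": 0, "ry": 0, "rz": 0}, {"dx": 0, "dy": 0, "dz": 0, "rx": 0, "ry": 0, "rz": 0}, {"dx": 0, "dy": 0, "dz": 0, "rx": 0, "ry": 0, "rz": 0}, {"dx": 0, "dy": 0, "dz": 0, "rx": 0, "ry": 0, "rz": 0}], "jaw": 78}}

```text
clock: 33.4
tcp_pos: [0.4676, -0.3899, 0.0512]
orientation: [3.092, -0.554, 0.001]
contact_force: [-0.3, 0.7, 0.3]
grip_width: 0.0783
gripper_force: 0.0
```

>>> {"name": "send_rows", "arguments": {"deltas": [{"dx": 0, "dy": 0, "dz": 20, "rx": 0, "ry": 0, "rz": 0}, {"dx": 0, "dy": 0, "dz": 50, "rx": 0, "ry": 0, "rz": 0}, {"dx": 0, "dy": 0, "dz": 90, "rx": 0, "ry": 0, "rz": 0}, {"dx": 0, "dy": 0, "dz": 130, "rx": 0, "ry": 0, "rz": 0}, {"dx": 0, "dy": 0, "dz": 150, "rx": 0, "ry": 0, "rz": 0}]}}

```text
clock: 33.82
tcp_pos: [0.4693, -0.3906, 0.2059]
orientation: [3.09, -0.553, 0.008]
contact_force: [0.3, 0.2, 0.3]
grip_width: 0.0779
gripper_force: 0.0
```

>>> {"name": "send_rows", "arguments": {"deltas": [{"dx": 0, "dy": 0, "dz": 0, "rx": 0, "ry": 0, "rz": 0}, {"dx": 0, "dy": 0, "dz": 0, "rx": 0, "ry": 0, "rz": 0}]}}

```text
clock: 33.98
tcp_pos: [0.468, -0.3903, 0.2024]
orientation: [3.091, -0.554, 0.004]
contact_force: [-0.6, -0.2, -1.2]
grip_width: 0.0779
gripper_force: 0.0
```

Run:
```python
from h import *
o=r.get_obs();print(o['tcp_pos'])
f=cam('wrist');cv2.imwrite('pics/w13.png',f['frame'])
for p in((.467,-.39,.056),(.376,-.364,.028)):
    u,v=proj(f,p).astype(int);print(u,v,disc(f,u,v,p[2],75,.008))
P=pts(f);u,v=proj(f,(.467,-.39,.056)).astype(int);print(P[v-20:v+21:20,u-20:u+21:20,2].round(3))
```

```text
[ 0.46801757 -0.39031546  0.20240718]
317 228 ({'rect': (469.7, -393.0), 'size': (59.9, 59.0), 'ang': 7.0, 'ell': [469.7, -393.2, 58.5, 59.9]}, {'rect': (468.7, -392.5), 'size': (41.9, 14.0), 'ang': -20.8, 'ell': [469.2, -392.5, 15.2, 53.7]})
324 313 ({'rect': (379.3, -366.9), 'size': (62.3, 58.2), 'ang': -20.4, 'ell': [379.5, -366.7, 58.6, 62.6]}, {'rect': (377.2, -365.5), 'size': (41.9, 14.4), 'ang': -11.9, 'ell': [377.4, -365.5, 15.2, 52.1]})
[[0.057 0.058 0.057]
 [0.057 0.058 0.058]
 [0.057 0.058 0.059]]
```

View pics/w13.png

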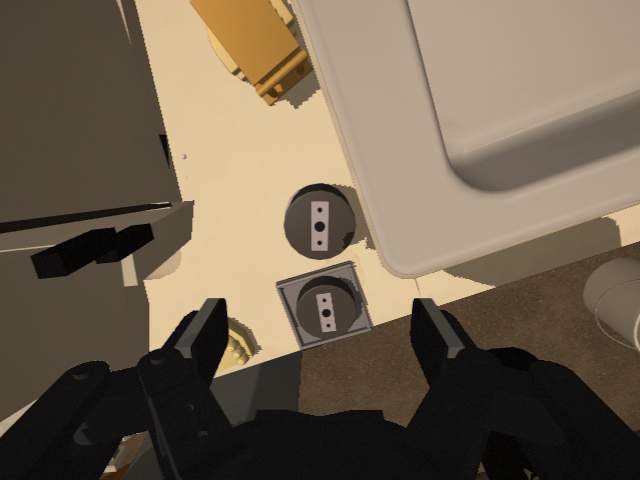

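>>> {"name": "send_rows", "arguments": {"deltas": [{"dx": 0, "dy": 0, "dz": 40, "rx": 0, "ry": 0, "rz": 7}, {"dx": -5, "dy": 0, "dz": 80, "rx": 0, "ry": 0, "rz": 14}, {"dx": -15, "dy": 10, "dz": 115, "rx": 0, "ry": 0, "rz": 21}, {"dx": -30, "dy": 40, "dz": 130, "rx": 0, "ry": 0, "rz": 28}, {"dx": -40, "dy": 78, "dz": 130, "rx": 0, "ry": 0, "rz": 35}]}}

```text
clock: 34.45
tcp_pos: [0.4274, -0.3141, 0.3328]
orientation: [3.113, 0.403, 0.004]
contact_force: [0.6, 1.0, -0.2]
grip_width: 0.078
gripper_force: 0.0
```

>>> {"name": "send_rows", "arguments": {"deltas": [{"dx": 0, "dy": 40, "dz": 0, "rx": 0, "ry": 0, "rz": 7}, {"dx": 0, "dy": 80, "dz": 0, "rx": 0, "ry": 0, "rz": 14}, {"dx": 0, "dy": 120, "dz": 0, "rx": 0, "ry": 0, "rz": 21}, {"dx": 0, "dy": 160, "dz": 0, "rx": 0, "ry": 0, "rz": 28}, {"dx": 0, "dy": 200, "dz": 0, "rx": 0, "ry": 0, "rz": 35}], "jaw": 0}}

```text
clock: 34.87
tcp_pos: [0.4261, -0.1102, 0.3294]
orientation: [-2.845, -1.327, 0.003]
contact_force: [1.5, 0.5, 0.8]
grip_width: 0.0173
gripper_force: 0.0
```

>>> {"name": "send_rows", "arguments": {"deltas": [{"dx": 0, "dy": 40, "dz": 0, "rx": 0, "ry": 0, "rz": 7}, {"dx": 0, "dy": 80, "dz": 0, "rx": 0, "ry": 0, "rz": 14}, {"dx": 0, "dy": 120, "dz": -5, "rx": 0, "ry": 0, "rz": 21}, {"dx": -2, "dy": 158, "dz": -20, "rx": 0, "ry": 0, "rz": 28}, {"dx": -10, "dy": 190, "dz": -40, "rx": 0, "ry": 0, "rz": 35}]}}

```text
clock: 35.28
tcp_pos: [0.4177, 0.0807, 0.2907]
orientation: [2.314, 2.124, 0.004]
contact_force: [1.6, -0.8, 0.1]
grip_width: 0.0001
gripper_force: 0.0
```

>>> {"name": "send_rows", "arguments": {"deltas": [{"dx": -10, "dy": 30, "dz": -25, "rx": 0, "ry": 0, "rz": 5}, {"dx": -18, "dy": 60, "dz": -45, "rx": 0, "ry": 0, "rz": 8}, {"dx": -21, "dy": 91, "dz": -65, "rx": 0, "ry": 0, "rz": 8}, {"dx": -21, "dy": 93, "dz": -100, "rx": 0, "ry": 0, "rz": 8}, {"dx": -21, "dy": 93, "dz": -130, "rx": 0, "ry": 0, "rz": 8}]}}

```text
clock: 35.7
tcp_pos: [0.3948, 0.1731, 0.1585]
orientation: [-2.162, -2.276, 0.001]
contact_force: [1.9, -2.3, -0.7]
grip_width: -0.0
gripper_force: 0.0
```

>>> {"name": "send_rows", "arguments": {"deltas": [{"dx": 0, "dy": 0, "dz": -40, "rx": 0, "ry": 0, "rz": 0}, {"dx": 0, "dy": 0, "dz": -75, "rx": 0, "ry": 0, "rz": 0}, {"dx": 0, "dy": 0, "dz": -75, "rx": 0, "ry": 0, "rz": 0}, {"dx": 0, "dy": 0, "dz": -75, "rx": 0, "ry": 0, "rz": 0}]}}

```text
clock: 36.03
tcp_pos: [0.3942, 0.1708, 0.0845]
orientation: [-2.164, -2.272, 0.008]
contact_force: [0.0, 0.7, -0.1]
grip_width: 0.0
gripper_force: 0.0
```

Run:
```python
from h import *
o=r.get_obs();print(o['tcp_pos'],o['orientation'],o['grip_width'])
```

```text
[0.39416163 0.17078712 0.08448751] [-2.16380847 -2.27249523  0.00769616] 4.162814670189615e-05
```

>>> {"name": "send_rows", "arguments": {"deltas": [{"dx": 1, "dy": 0, "dz": -25, "rx": 0, "ry": 0, "rz": 0}, {"dx": 1, "dy": 0, "dz": -45, "rx": 0, "ry": 0, "rz": 0}, {"dx": 1, "dy": 0, "dz": -53, "rx": 0, "ry": 0, "rz": 0}, {"dx": 1, "dy": 0, "dz": -58, "rx": 0, "ry": 0, "rz": 0}, {"dx": 1, "dy": 0, "dz": -61, "rx": 0, "ry": 0, "rz": 0}]}}

```text
clock: 36.45
tcp_pos: [0.3984, 0.1719, 0.0262]
orientation: [2.168, 2.273, 0.004]
contact_force: [-0.6, 2.6, 2.3]
grip_width: -0.0001
gripper_force: 1.9
```

>>> {"name": "send_rows", "arguments": {"deltas": [{"dx": 0, "dy": 0, "dz": -1, "rx": 0, "ry": 0, "rz": 0}, {"dx": 0, "dy": 0, "dz": -1, "rx": 0, "ry": 0, "rz": 0}]}}

```text
clock: 36.62
tcp_pos: [0.3983, 0.172, 0.0251]
orientation: [2.168, 2.273, 0.004]
contact_force: [-0.3, 3.3, 3.6]
grip_width: -0.0001
gripper_force: 1.9
```

Run:
```python
from h import *
f=cam('top');P=pts(f);u,v=256,285
for p in((.4523,.151,.054),(.4523,.151,.033)):
    u,v=proj(f,p).round().astype(int);print(u,v,P[v,u])
f=cam('side');P=pts(f)
for p in((.4523,.151,.054),(.4523,.151,.033)):
    u,v=proj(f,p).round().astype(int);print(u,v,P[v,u])
```

```text
256 285 [0.41064834 0.08566849 0.48544947]
257 286 [0.40860271 0.08328948 0.49063348]
301 283 [0.45017766 0.15303385 0.05575042]
301 292 [0.43108554 0.17274725 0.05088892]
```

>>> {"name": "send_rows", "arguments": {"deltas": [{"dx": 0, "dy": 0, "dz": 20, "rx": 0, "ry": 0, "rz": 0}, {"dx": 0, "dy": 0, "dz": 55, "rx": 0, "ry": 0, "rz": 0}, {"dx": 0, "dy": 0, "dz": 95, "rx": 0, "ry": 0, "rz": 0}, {"dx": 0, "dy": 0, "dz": 135, "rx": 0, "ry": 0, "rz": 0}, {"dx": 0, "dy": -30, "dz": 160, "rx": 0, "ry": 0, "rz": 0}]}}

```text
clock: 37.13
tcp_pos: [0.3981, 0.146, 0.1881]
orientation: [2.161, 2.28, 0.009]
contact_force: [1.1, -1.1, 1.3]
grip_width: -0.0003
gripper_force: 0.0
```

>>> {"name": "send_rows", "arguments": {"deltas": [{"dx": 5, "dy": -25, "dz": 0, "rx": 0, "ry": 0, "rz": 0}, {"dx": 5, "dy": -25, "dz": 0, "rx": 0, "ry": 0, "rz": 0}, {"dx": 5, "dy": -25, "dz": 0, "rx": 0, "ry": 0, "rz": 0}]}}

```text
clock: 37.38
tcp_pos: [0.4024, 0.1136, 0.1841]
orientation: [2.173, 2.267, -0.003]
contact_force: [-0.5, -1.2, -0.7]
grip_width: -0.0001
gripper_force: 0.0
```

Run:
```python
from h import *
o=r.get_obs();print(o['tcp_pos'],o['contact_force'])
f=cam('wrist');P=pts(f);q=P.reshape(-1,3)
for p in((.4523,.151,.054),(.396,.1705,.023)):
    u,v=proj(f,p).round().astype(int);print(u,v,P[v-4:v+5:8,u-4:u+5:8].round(4).tolist())
f=cam('top');P=pts(f)
for p in((.467,-.39,.056),(.376,-.364,.028),(.3635,-.1568,.03)):
    u,v=proj(f,p).round().astype(int);print(u,v,P[v,u].round(4))
```

```text
[0.40239789 0.11362078 0.18405971] [-0.49404445 -1.21888105 -0.74991745]
388 185 [[[0.449, 0.1539, 0.0546], [0.4549, 0.1541, 0.0545]], [[0.4493, 0.1481, 0.0557], [0.4552, 0.1484, 0.0563]]]
314 153 [[[0.3923, 0.1732, 0.0252], [0.3988, 0.1735, 0.025]], [[0.3925, 0.167, 0.0258], [0.399, 0.1672, 0.0252]]]
476 279 [ 0.4673 -0.3899  0.058 ]
464 317 [ 0.3761 -0.3644  0.027 ]
380 322 [ 0.3637 -0.1579  0.01  ]
```

Lever is up, the stack and tray are in place, the arm is clear. Handing in.

```bash
python3 -c "
from bench import r
print(r.hand_in())"
```

```text
the job is handed in; nothing more can be done
None
```

I weighed and sorted all three wheels and handed the job in, with no verdict returned: two sound wheels are stacked on the round plate, the off-centre one is in the grey tray, and the lever is up again.

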